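# Hole saws in order of size

### The arm

A 6-joint arm with a two-finger parallel gripper is mounted at the origin on the work surface. World frame = base frame: x ahead of the robot, y to its left, z up, the work surface at z = 0. Lengths are in m, angles in rad, forces in N, time in s.
With the tool pointing down it reaches from about 0.325 to 0.875 m from the base axis. Payload 4.4 kg.
Tool frame: the origin (TCP) lies at the very end of the fingers, on their centre line; the grasp point (between the pads) lies 19 mm behind it (grasp_offset is the distance from the TCP to the grasp point, in m); z points along the fingers, x is the direction in which the jaws open and shut, and the axes are right-handed (so a half turn about z gives the same grasp; the last joint's range is limited). The gripper opens to 85 mm and grips with 20 to 120 N. Pads are 22 mm wide; open, the fingers measure 114 mm over their backs; the gripper's body (76 mm by 85 mm) begins 54 mm behind the grasp point. The pads swing forward as they close: fully open they stand 13 mm farther back than shut.
Start: joints at [-0.15, 0.207, 1.542, -0, 1.393, -0.15], TCP at [0.575, -0, 0.231] pointing down, gripper open.
Joint ranges: [-2.73, 2.73], [-0.86, 2.22], [0.23, 2.46], [-1.11, 4.25], [0.08, 2.63], [-2.82, 2.82]. Speed limits (rad/s): [2.79, 2.79, 3.14, 3.14, 3.14, 3.14].

### API

Orientations are given as [roll, pitch, yaw] about the fixed x, y, z axes, in that order (R = Rz(yaw) Ry(pitch) Rx(roll)).
In Python, from workcell import get_state, snapshot, job_done, grasp_offset gives the robot as it stands.
- The arm moves only by the shell command python3 -m handwheel 'ROWS' [OPENING] [FORCE]. ROWS is JSON, a list of rows, each a list of 6 numbers: the shift along the world's x, y, z in cm, then the turn, a rotation vector about the world's x, y, z in rad. A call has 1 to 20 rows; each row shifts and turns the pose as measured when the row begins; what a row does not reach is not made up. A row lasts 1/10 s, in which the tool goes at most 50 mm and 8.59 degrees, less where a joint would pass 70% of its speed; a pose out of reach is approached as far as the arm can. A call with a gripper value outside its range is refused whole. OPENING is the closure, from -1 (fully open) to 1 (shut), set as the call begins (- or left out, the last holds). The fingers move at their own pace and stop on an object; FORCE is the grip in N (left out, the last holds). Time passes only in rows, so rows that do not move let the fingers close. It gives the time, the measured TCP pose, the force and the opening at its end, in the units of the state.
- get_state(): the state, without advancing time (a new reading comes with each control period).
- snapshot(name): name is "scene" or "side" or "wrist"; returns a dict with "frame" (480x640x3 uint8, blue, green, red), "range_z" (480x640 float32, m along the optical axis (not along the pixel's ray), 0 where there is no reading), "intrinsics" (3x3 intrinsics, pixels), "dist_coeffs" ([k1, k2, p1, p2, k3] as OpenCV has them; the pictures are not rectified), "rvec" (rotation vector, rad) and "tvec" (3), from world to camera coordinates, as OpenCV has them; the wrist camera has in their place "mount" (4x4, takes a point from camera to tool coordinates, whose origin is the TCP and whose axes are the tool frame's). Camera axes: x right, y down, z forward; pixel columns grow to the right and rows downward; lengths in m; the calibration is good to about 2 mm. A picture is of the moment at which its call begins: read the wrist's pose just before it.
- job_done(): hands the job in, once; it reports no verdict.
The state is a dict: "clock": time; "joint_pos": joint angles; "dq": joint speeds; "effort": joint torques, N m; "ee_pos": TCP position; "orientation": TCP orientation; "contact_force": force on the tool from outside, world axes, zero at the start; "moment": the same for the moment, N m; "opening": finger opening in m.
Only numpy, scipy, OpenCV 4.12 (cv2) and the standard library are available. Lean on these libraries where they do the work, as an engineer would, in place of code of your own. Each camera call takes 0.05 s, during which the arm holds its last target.

### The job

Stand the four hole saws upright on the ring marks of the white board, one centred on each mark, in order of size with the largest next to the tall steel stop and the smallest farthest from it. The smallest now stands on a black packer on top of the largest: lay that packer flat and square on the pile of packers of its kind. Leave the brass valve where it is.

Things in the scene. Friction and masses are not known exactly. Their poses are not given: they have to be found in the camera images.
- saw29_mid (a point): Steel hole saw standing teeth down: a plain solid-topped cylinder 29 mm in diameter and 42 mm high with a dark hole in its flat top; the point is its centre, 21 mm above its foot, z up. The smallest, about 60 g. At the start it stands on the packer that lies on the largest saw.
- saw40_mid (a point): Steel hole saw standing teeth down: a plain solid-topped cylinder 40 mm in diameter and 42 mm high with a dark hole in its flat top; the point is its centre, 21 mm above its foot, z up. The second smallest, about 100 g, standing on the worktop.
- saw51_mid (a point): Steel hole saw standing teeth down: a plain solid-topped cylinder 51 mm in diameter and 42 mm high with a dark hole in its flat top; the point is its centre, 21 mm above its foot, z up. The second largest, about 150 g, standing on the worktop.
- saw64_mid (a point): Steel hole saw standing teeth down: a plain solid-topped cylinder 64 mm in diameter and 42 mm high with a dark hole in its flat top; the point is its centre, 21 mm above its foot, z up. The largest, about 220 g, standing on the worktop with the packer and the smallest saw stacked on it.
- packer_mid (a point): Loose black plastic packer, a flat strip 110 mm long (x), 36 mm wide (y), 12 mm thick (z), about 50 g; the point is its centre. At the start it lies across the top of the largest saw, its underside 42 mm above the worktop, the smallest saw standing on it.
- pile_top (a point): The pile: two black packers of the same size lying on each other, fixed to the worktop, 24 mm high; the point is the centre of its upper face, x along its 110 mm length, y along its 36 mm width.
- board: White board fixed on the worktop, 390 mm long (x), 80 mm wide (y), 15 mm thick; origin at the centre of its underside. Four grey ring marks of 68 mm diameter, printed on its upper face, lie on its centre line at x = -123, -41, 41 and 123 mm. One end carries the steel stop, the other a thin flat wooden strip.
- stop: Dark steel stop, an upright block 14 mm thick (x, along the board), 70 mm wide, 45 mm high, fixed on one end of the board (at x = +182 or -182 mm of the board; which end varies); origin at the centre of its underside, on the board's upper face and centre line.
- valve_mid (a point): Bystander: loose brass valve with a flat steel lever, lying among the saws, about 80 mm long (x), 30 mm wide, 40 mm high, 250 g; the point is 18 mm above its foot. To be left alone.
Mind the look-alikes: they are no part of the job. Leave any orange look-alike of the part that bears saw29_mid alone.

How it is judged:
By the outcome, as a careful person would: the job done as asked, in the order asked, and still so for the second after the job is handed in, with the robot touching nothing.
It also fails if it takes over 106 s, if anything falls off the work surface, if the arm or the gripper's body presses on something with over 40 N, if the wrist force passes 120 N, or if a joint passes its speed limit or range.

## Working session

There is one attempt and no reset: what is moved stays moved. The work goes in short steps, Python scripts to look and compute and a shell command to move; the robot and the scene stay as the last step left them, time stands still between calls to the robot, and variables do not carry over. Pictures are saved under pics/ and viewed, and the job is handed in when it is done.

```bash
ls; mkdir -p pics; python3 - <<'E'
from workcell import *
import cv2
print(get_state(), grasp_offset)
for n in ["scene","side","wrist"]:
    s=snapshot(n); cv2.imwrite(f"pics/{n}0.png",s["frame"])
    print(n,s["intrinsics"],s["dist_coeffs"],s.get("rvec"),s.get("tvec"),s.get("mount"))
E
```

```text
pics
{'clock': 0.0, 'joint_pos': array([-1.50502967e-01,  2.07441290e-01,  1.54299367e+00,  1.09739713e-05,
        1.39347984e+00, -1.50504902e-01]), 'dq': array([ 0.00085947, -0.00067064,  0.00010398, -0.00057335, -0.00052796,
       -0.0002901 ]), 'effort': array([ 4.44781954e-04, -3.83034396e+01, -2.91594708e+01, -2.26178481e-04,
        1.06274080e-02,  5.83859855e-05]), 'ee_pos': array([5.74231160e-01, 1.07025750e-04, 2.30094834e-01]), 'orientation': array([-3.14123380e+00,  2.29427699e-03,  3.98238495e-07]), 'contact_force': array([-0.30728408, -0.24500351, -1.19389371]), 'moment': array([-0.01207439, -0.04012714,  0.01339898]), 'opening': 0.08543700845001723} 0.0187
scene [[487.91655749   0.         317.77773981]
 [  0.         487.91655749 234.03720882]
 [  0.           0.           1.        ]] [-0.10091057  0.          0.          0.          0.        ] [ 1.06402131  2.65970993 -0.7247241 ] [ 0.35913324 -0.2871583   1.10870771] None
side [[591.06707944   0.         327.80751847]
 [  0.         591.06707944 235.26774184]
 [  0.           0.           1.        ]] [-0.03147399  0.          0.          0.          0.        ] [ 0.56790636 -2.74630246  1.03710976] [0.45595686 0.19290931 0.99414404] None
wrist [[363.04201579   0.         319.37869914]
 [  0.         363.04201579 239.19921836]
 [  0.           0.           1.        ]] [-0.00980339  0.          0.          0.          0.        ] None None [[ 9.99999736e-01  3.31257112e-04 -6.47407236e-04  1.10482860e-03]
 [-1.03187183e-04  9.45858389e-01  3.24579570e-01 -8.48903954e-02]
 [ 7.19874856e-04 -3.24579418e-01  9.45858173e-01 -1.42337838e-01]
 [ 0.00000000e+00  0.00000000e+00  0.00000000e+00  1.00000000e+00]]
```

View pics/scene0.png

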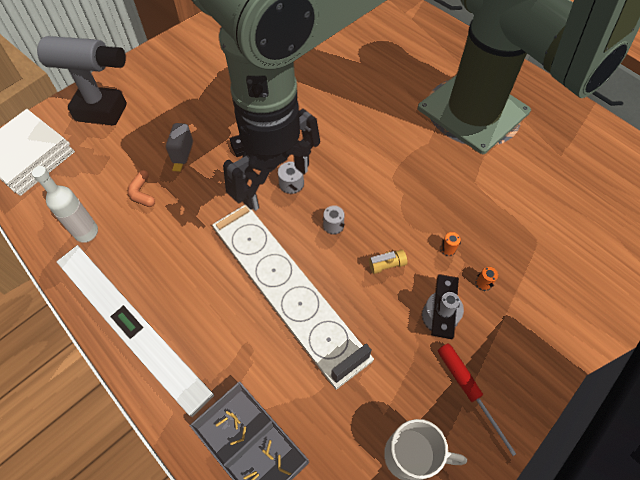

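View pics/side0.png

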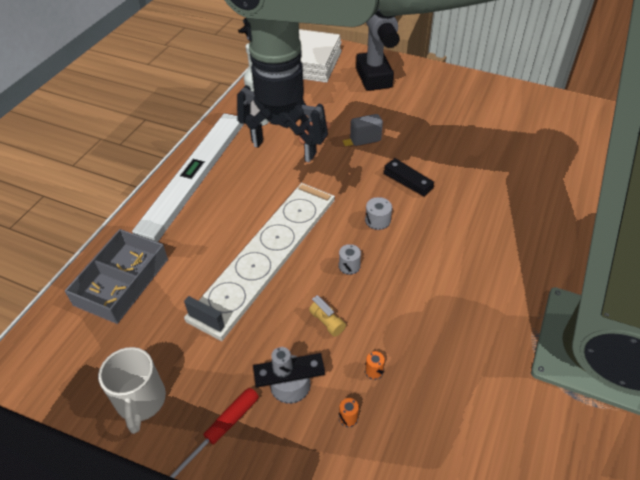

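View pics/wrist0.png

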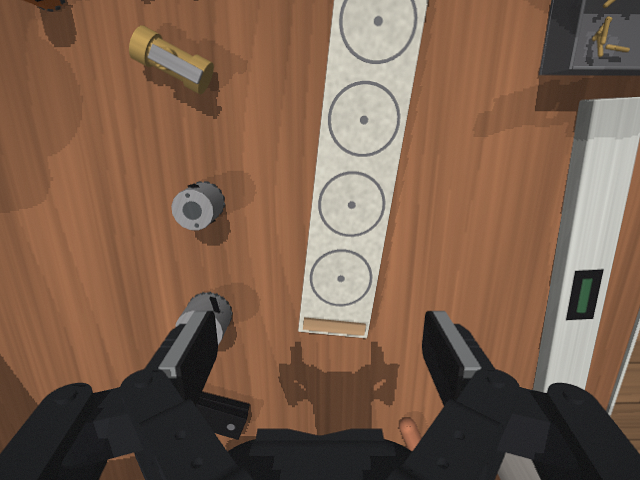

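```bash
cat > h.py <<'E'
import numpy as np, cv2
from workcell import *
from scipy.spatial.transform import Rotation as Ro
def cam(n):
    st=get_state(); s=snapshot(n)
    if "rvec" in s and s.get("rvec") is not None:
        R=cv2.Rodrigues(np.array(s["rvec"],float))[0]; t=np.array(s["tvec"],float).reshape(3)
        Rcw=R.T; o=-R.T@t
    else:
        M=np.array(s["mount"]); Rt=Ro.from_euler("xyz",st["orientation"]).as_matrix()
        Rcw=Rt@M[:3,:3]; o=Rt@M[:3,3]+st["ee_pos"]
    return dict(s,R=Rcw,o=o,K=np.array(s["intrinsics"]),D=np.array(s["dist_coeffs"]))
def rays(c,px):
    p=cv2.undistortPoints(np.array(px,float).reshape(-1,1,2),c["K"],c["D"]).reshape(-1,2)
    return np.c_[p,np.ones(len(p))]
def onplane(c,px,z):
    d=rays(c,px)@c["R"].T
    return c["o"]+d*((z-c["o"][2])/d[:,2])[:,None]
def cloud(c):
    v,u=np.mgrid[0:480,0:640]
    d=rays(c,np.c_[u.ravel(),v.ravel()])*c["range_z"].reshape(-1,1)
    P=d@c["R"].T+c["o"]; P[c["range_z"].ravel()==0]=np.nan
    return P.reshape(480,640,3)
def proj(c,P):
    q=(np.atleast_2d(P)-c["o"])@c["R"]
    return cv2.projectPoints(q,np.zeros(3),np.zeros(3),c["K"],c["D"])[0].reshape(-1,2)
E
python3 - <<'E'
from h import *
pts={"scene":dict(m1=(249,240),m2=(273,270),m3=(300,304),m4=(328,340),s51=(291,172),s40=(334,213),s29=(450,298),valve=(388,260),pk1=(446,281),pk2=(445,328)),
"side":dict(m1=(300,210),m2=(277,237),m3=(253,266),m4=(227,297),s51=(378,205),s40=(349,252),s29=(282,353),pile=(408,177),valve=(327,318),pk1=(262,373),pk2=(318,362))}
Z=dict(m=.015,s=.042,p=.054,v=.03)
for n in pts:
    c=cam(n); P=cloud(c)
    for k,p in pts[n].items():
        z={'s29':.096,'pile':.024}.get(k,Z[k[0]])
        print(n,k,onplane(c,[p],z)[0].round(4),P[p[1],p[0]].round(4))
    f=c["frame"]
    if n=="side":
        for k,(x,y) in dict(a=(290,370),b=(365,225),c=(255,265),d=(408,177)).items():
            r=f[y-60:y+60,x-80:x+80]; cv2.imwrite(f"pics/c_{k}.png",cv2.resize(r,None,fx=5,fy=5,interpolation=cv2.INTER_CUBIC))
E
```

```text
scene m1 [ 0.5973 -0.0811  0.015 ] [ 0.5973 -0.081   0.0152]
scene m2 [ 0.6056 -0.002   0.015 ] [ 0.6055 -0.0022  0.0145]
scene m3 [0.6148 0.0811 0.015 ] [0.614  0.0801 0.012 ]
scene m4 [0.6247 0.1621 0.015 ] [0.625  0.1624 0.0163]
scene s51 [ 0.4451 -0.1295  0.042 ] [ 0.4449 -0.1298  0.0415]
scene s40 [ 0.4513 -0.0012  0.042 ] [ 0.4511 -0.0014  0.0415]
scene s29 [0.4553 0.2659 0.096 ] [0.4553 0.2659 0.096 ]
scene valve [0.4458 0.1332 0.03  ] [0.4487 0.1348 0.0361]
scene pk1 [0.4148 0.2365 0.054 ] [0.4151 0.2366 0.0545]
scene pk2 [0.4819 0.2894 0.054 ] [0.4813 0.2893 0.0526]
side m1 [ 0.5956 -0.0851  0.015 ] [ 0.5959 -0.0856  0.0145]
side m2 [ 0.6056 -0.0018  0.015 ] [ 0.606  -0.0024  0.0142]
side m3 [0.6143 0.0801 0.015 ] [0.613  0.0819 0.0177]
side m4 [0.6234 0.1609 0.015 ] [0.6236 0.1607 0.0147]
side s51 [ 0.4478 -0.1348  0.042 ] [ 0.4475 -0.1341  0.0427]
side s40 [ 0.4548 -0.0006  0.042 ] [ 4.546e-01 -1.000e-04  4.270e-02]
side s29 [0.4566 0.2639 0.096 ] [0.4558 0.2651 0.0984]
side pile [ 0.4235 -0.254   0.024 ] [ 0.423  -0.2517  0.0262]
side valve [0.4375 0.1402 0.03  ] [0.4382 0.1387 0.0276]
side pk1 [0.4828 0.2868 0.054 ] [0.4829 0.2866 0.0535]
side pk2 [0.4112 0.2351 0.054 ] [0.4119 0.2337 0.0512]
```

```bash
python3 - <<'E'
import cv2,numpy as np
a=[cv2.resize(cv2.imread(f"pics/c_{k}.png"),(400,300)) for k in "abcd"]
cv2.imwrite("pics/mos.png",np.vstack([np.hstack(a[:2]),np.hstack(a[2:])]))
E
```

```text
(no output)
```

View pics/mos.png

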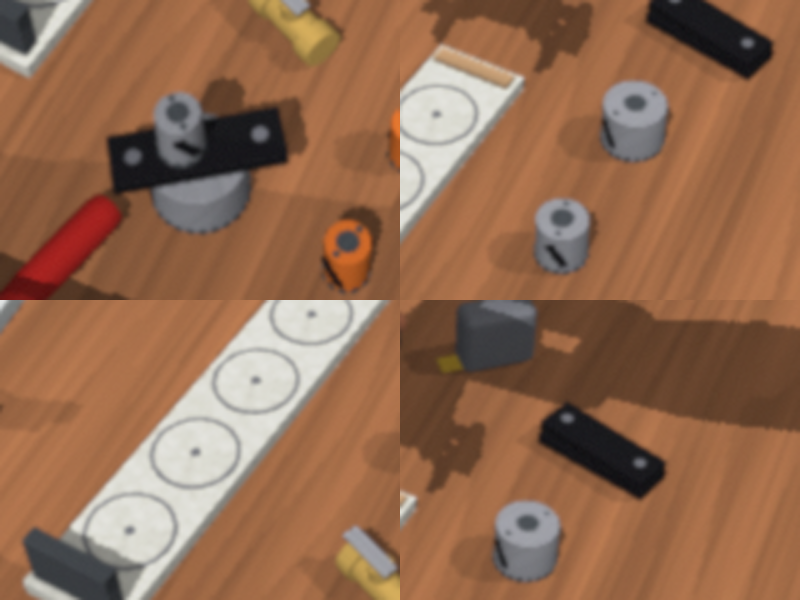

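```bash
cat >> h.py <<'E'
def blob(c,p,r,dark=True,thr=None):
    """centroid of the dark/bright spot in a window round p (Otsu, component nearest p)"""
    x,y=int(round(p[0])),int(round(p[1]))
    g=cv2.cvtColor(c["frame"],cv2.COLOR_BGR2GRAY)[y-r:y+r+1,x-r:x+r+1]
    G=cv2.resize(g,None,fx=8,fy=8,interpolation=cv2.INTER_CUBIC)
    t,m=cv2.threshold(G,0,255,(cv2.THRESH_BINARY_INV if dark else cv2.THRESH_BINARY)+cv2.THRESH_OTSU)
    n,l,s,ce=cv2.connectedComponentsWithStats(m)
    ok=[i for i in range(1,n) if s[i,4]>40]
    i=min(ok,key=lambda i:np.hypot(*(ce[i]-G.shape[0]/2)))
    q=(ce[i]+.5)/8-.5
    return np.array([x-r+q[0],y-r+q[1]]),s[i,4]/64
E
python3 - <<'E'
from h import *
pts={"scene":dict(m1=(249,240),m2=(273,270),m3=(300,304),m4=(328,340),s51=(291,172),s40=(334,213),s29=(450,298),pk1=(446,281),pk2=(445,328)),
"side":dict(m1=(300,210),m2=(277,237),m3=(253,266),m4=(227,297),s51=(379,206),s40=(350,252),s29=(281.6,354.8),pile1=(394.8,164.2),pile2=(424,182),pk1=(314,363),pk2=(262,372))}
for n in pts:
    c=cam(n)
    for k,p in pts[n].items():
        z={'s29':.096,'pile1':.024,'pile2':.024}.get(k,dict(m=.015,s=.042,p=.054)[k[0]])
        q,a=blob(c,p,4 if k[0]!='s' else 5,k[0]!='p')
        print(n,k,q.round(1),round(a,1),onplane(c,[q],z)[0].round(4))
E
```

```text
scene m1 [248.8 238.8] 10.0 [ 0.5958 -0.0834  0.015 ]
scene m2 [273.2 269.8] 11.7 [ 0.6051 -0.0019  0.015 ]
scene m3 [299.7 303.2] 13.2 [0.6142 0.0796 0.015 ]
scene m4 [328.2 339.2] 15.8 [0.6234 0.1613 0.015 ]
scene s51 [290.  170.9] 50.6 [ 0.4448 -0.1328  0.042 ]
scene s40 [333.4 213.7] 59.1 [ 0.4532 -0.0008  0.042 ]
scene s29 [450.3 299.3] 61.9 [0.4567 0.2676 0.096 ]
scene pk1 [447.5 282.8] 25.0 [0.4156 0.2405 0.054 ]
scene pk2 [443.6 326.4] 29.4 [0.4814 0.286  0.054 ]
side m1 [299.1 210.2] 11.7 [ 0.5969 -0.0838  0.015 ]
side m2 [276.9 236.7] 12.1 [ 0.6063 -0.0025  0.015 ]
side m3 [252.8 265.4] 12.6 [0.6154 0.079  0.015 ]
side m4 [226.4 296.7] 13.7 [0.6248 0.1607 0.015 ]
side s51 [378.7 205.7] 44.0 [ 0.4458 -0.1334  0.042 ]
side s40 [349.4 251.8] 50.1 [ 0.4543 -0.0015  0.042 ]
side s29 [280.7 354.6] 62.4 [0.4571 0.2672 0.096 ]
side pile1 [394.4 163.8] 18.4 [ 0.4636 -0.2823  0.024 ]
side pile2 [423.5 181.7] 18.5 [ 0.3891 -0.2531  0.024 ]
side pk1 [313.6 363.1] 33.5 [0.4168 0.2396 0.054 ]
side pk2 [262.7 372.2] 35.1 [0.4824 0.2852 0.054 ]
```

```bash
python3 -m handwheel '[[-1.46,3.34,-1,0,0,-0.014],[-1.46,3.34,-1,0,0,-0.014],[-1.46,3.34,-1,0,0,-0.014],[-1.46,3.34,-1,0,0,-0.014],[-1.46,3.34,-1,0,0,-0.014],[-1.46,3.34,-1,0,0,-0.014],[-1.46,3.34,-1,0,0,-0.014],[-1.46,3.34,-1,0,0,-0.014],[0,0,0,0,0,0]]' -- 2>&1 || true
python3 -c "
from workcell import *
s=get_state();print(s['clock'],s['ee_pos'],s['orientation'],s['opening'],s['contact_force'])"
```

```text
invalid input: not JSON, or not a number
0.35 [5.74838291e-01 9.74668955e-06 2.31005514e-01] [-3.14147209e+00  5.13412490e-04 -4.70775104e-05] 0.08547987372820966 [ 0.76364281 -0.32322918 -0.11598353]
```

```bash
python3 -m handwheel '[[-1.46,3.34,-1,0,0,-0.014],[-1.46,3.34,-1,0,0,-0.014],[-1.46,3.34,-1,0,0,-0.014],[-1.46,3.34,-1,0,0,-0.014],[-1.46,3.34,-1,0,0,-0.014],[-1.46,3.34,-1,0,0,-0.014],[-1.46,3.34,-1,0,0,-0.014],[-1.46,3.34,-1,0,0,-0.014],[0,0,0,0,0,0]]'
```

```text
clock: 1.25
ee_pos: [0.4543, 0.274, 0.1498]
orientation: [3.141, -0.005, -0.122]
contact_force: [0.4, -0.2, -1.1]
opening: 0.0853
```

```bash
python3 -m handwheel '[[0.27,-0.66,0,0,0.005,0.008],[0,0,0,0,0,0]]'
python3 - <<'E'
from h import *
c=cam("wrist");cv2.imwrite("pics/w1.png",c["frame"])
print(get_state()['ee_pos'])
E
```

```text
clock: 1.45
ee_pos: [0.4571, 0.2672, 0.1499]
orientation: [3.139, -0.001, -0.111]
contact_force: [-0.2, 1.3, -0.3]
opening: 0.0856
[0.45725042 0.26730398 0.15004202]
```

View pics/w1.png

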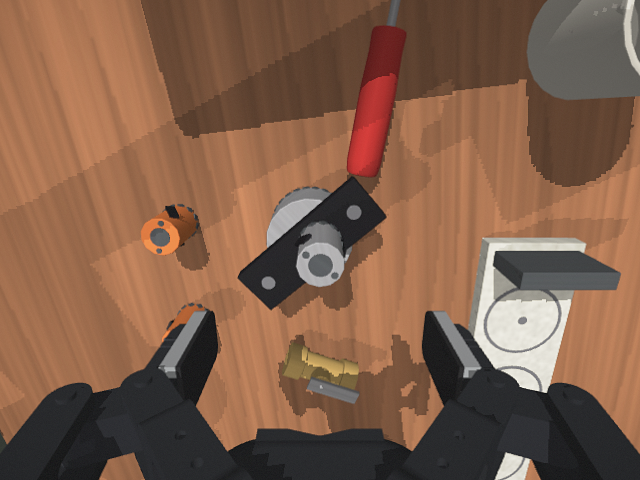

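```bash
python3 -m handwheel '[[0,0,-2.2,0,0,0],[0,0,-2.2,0,0,0],[0,0,-2.2,0,0,0],[0,0,-1.6,0,0,0],[0,0,0,0,0,0]]'; python3 -m handwheel '[[0,0,0,0,0,0],[0,0,0,0,0,0],[0,0,0,0,0,0],[0,0,0,0,0,0],[0,0,0,0,0,0],[0,0,0,0,0,0],[0,0,0,0,0,0],[0,0,0,0,0,0],[0,0,0,0,0,0],[0,0,0,0,0,0]]' 1 30
python3 - <<'E'
from h import *
c=cam("side");cv2.imwrite("pics/s1.png",c["frame"])
E
```

```text
clock: 2.0
ee_pos: [0.4645, 0.2622, 0.0699]
orientation: [-3.139, -0.01, -0.123]
contact_force: [0.4, -0.3, 0.5]
opening: 0.0858
clock: 3.0
ee_pos: [0.4686, 0.2617, 0.0746]
orientation: [-3.136, -0.017, -0.126]
contact_force: [0.1, -0.1, -0.2]
opening: 0.028
```

View pics/s1.png

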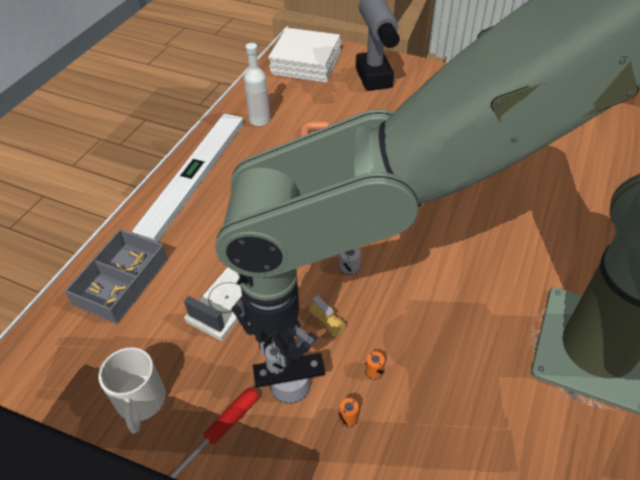

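```bash
python3 -m handwheel '[[0,0,2,0,0,0],[0,0,3,0,0,0],[0,0,3,0,0,0]]' - 40; python3 -c "
from workcell import *
for i in range(6):
  s=get_state();print(s['clock'],s['ee_pos'],s['orientation'],s['dq'].round(3))
"
```

```text
clock: 3.35
ee_pos: [0.4632, 0.2597, 0.1504]
orientation: [3.141, -0.004, -0.126]
contact_force: [0.1, 0.5, -1.3]
opening: 0.0277
3.35 [0.46320304 0.25969204 0.15042897] [ 3.14068232 -0.00401213 -0.12592145] [ 0.001 -0.378 -0.233 -0.     0.636 -0.003]
3.35 [0.46320304 0.25969204 0.15042897] [ 3.14068232 -0.00401213 -0.12592145] [ 0.001 -0.378 -0.233 -0.     0.636 -0.003]
3.35 [0.46320304 0.25969204 0.15042897] [ 3.14068232 -0.00401213 -0.12592145] [ 0.001 -0.378 -0.233 -0.     0.636 -0.003]
3.35 [0.46320304 0.25969204 0.15042897] [ 3.14068232 -0.00401213 -0.12592145] [ 0.001 -0.378 -0.233 -0.     0.636 -0.003]
3.35 [0.46320304 0.25969204 0.15042897] [ 3.14068232 -0.00401213 -0.12592145] [ 0.001 -0.378 -0.233 -0.     0.636 -0.003]
3.35 [0.46320304 0.25969204 0.15042897] [ 3.14068232 -0.00401213 -0.12592145] [ 0.001 -0.378 -0.233 -0.     0.636 -0.003]
```

```bash
python3 -m handwheel '[[1.33,-3.43,0,0,0,0],[1.33,-3.43,0,0,0,0],[1.33,-3.43,0,0,0,0],[1.33,-3.43,0,0,0,0],[1.33,-3.43,0,0,0,0],[1.33,-3.43,0,0,0,0],[1.33,-3.43,0,0,0,0],[1.33,-3.43,0,0,0,0],[1.33,-3.43,0,0,0,0],[1.33,-3.43,0,0,0,0],[0,0,0,0,0,0]]'; 
python3 - <<'E'
from h import *
c=cam("side");cv2.imwrite("pics/s2.png",c["frame"])
c=cam("scene");cv2.imwrite("pics/c2.png",c["frame"])
print(get_state()['ee_pos'])
E
```

```text
clock: 4.45
ee_pos: [0.6035, -0.095, 0.1574]
orientation: [-3.137, -0.019, -0.12]
contact_force: [-0.1, 1.3, -0.8]
opening: 0.0277
[ 0.60179066 -0.09109579  0.15678103]
```

View pics/s2.png

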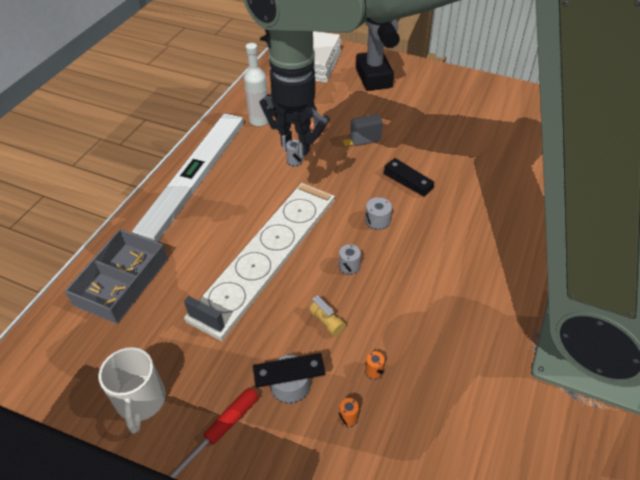

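View pics/c2.png

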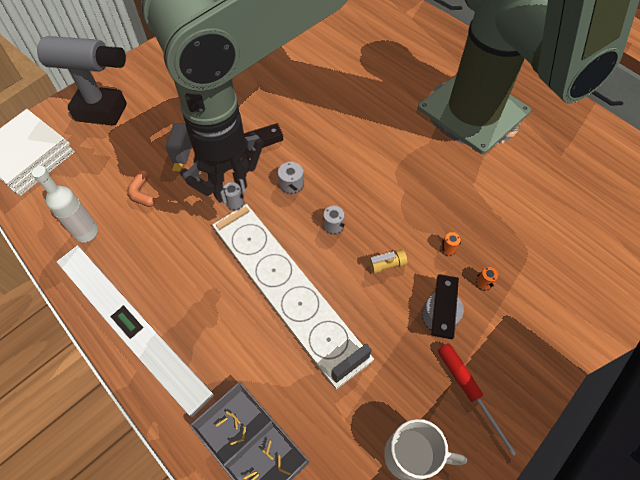

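```bash
python3 - <<'E'
from h import *
st=get_state();T=st['ee_pos'];print(T,st['orientation'])
out=[]
for n in("side","scene"):
    c=cam(n);p=proj(c,[T,T+[0,0,-.021],T+[0,0,-.042],T+[0,0,.019]]);print(n,p.round(1).tolist())
    x,y=p[0].astype(int);f=c["frame"].copy()
    r=cv2.resize(f[y-25:y+35,x-40:x+40],None,fx=5,fy=5,interpolation=cv2.INTER_CUBIC)
    for q in p:
        a=((q-[x-40,y-25]+.5)*5).astype(int); cv2.circle(r,tuple(a),3,(0,0,255),-1)
    out.append(r)
cv2.imwrite("pics/z2.png",np.hstack(out))
E
```

```text
[ 0.60179066 -0.09109579  0.15678103] [-3.13459194 -0.01582948 -0.11775638]
side [[295.1, 153.8], [295.6, 162.3], [296.2, 170.6], [294.6, 145.8]]
scene [[232.0, 195.4], [233.9, 202.5], [235.8, 209.3], [230.1, 188.6]]
```

View pics/z2.png

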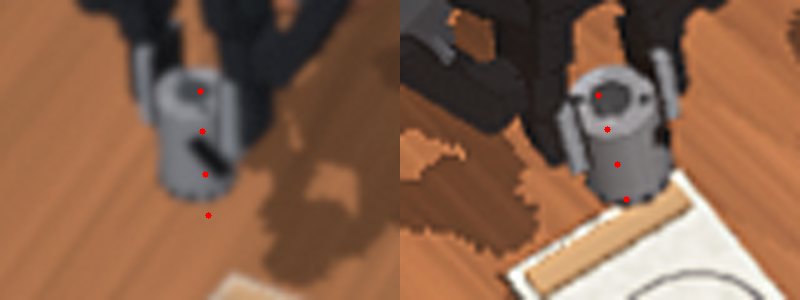

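```bash
cat >> h.py <<'E'
def tri(c1,p1,c2,p2):
    d1=(rays(c1,[p1])@c1["R"].T)[0]; d2=(rays(c2,[p2])@c2["R"].T)[0]
    A=np.c_[d1,-d2]; s=np.linalg.lstsq(A,c2["o"]-c1["o"],rcond=None)[0]
    a=c1["o"]+s[0]*d1; b=c2["o"]+s[1]*d2
    return (a+b)/2, np.linalg.norm(a-b)
E
python3 - <<'E'
from h import *
a=cam("side");b=cam("scene");st=get_state();T=st['ee_pos'];print(T,st['orientation'])
p,_=blob(a,(293,146.4),4);q,_=blob(b,(234.4,189.4),4)
print(p,q)
print(tri(a,p,b,q),tri(a,(293,146.4),b,(234.4,189.4)))
print(tri(a,(255+195/5-.5,128+188/5-.5),b,(192+230/5-.5,170+192/5-.5)))
E
```

```text
[ 0.60140161 -0.0888324   0.15701006] [-3.13475892 -0.01585887 -0.11408053]
[293.03033157 146.12250377] [233.28820801 189.58610026]
(array([ 0.60088488, -0.08276177,  0.18137372]), np.float64(0.000882274358415529)) (array([ 0.59985982, -0.08080789,  0.18268015]), np.float64(0.0006705645232935885))
(array([ 0.60289   , -0.08131352,  0.13444211]), np.float64(0.0038692505634650882))
```

```bash
python3 -m handwheel '[[-0.2,0,-2,0,0,0],[-0.2,0,-3,0,0,0],[-0.1,0,-3,0,0,0],[0,0,-1.5,0,0,0],[0,0,0,0,0,0],[0,0,0,0,0,0]]'; python3 -c "
from workcell import *
s=snapshot('side')
s=get_state();print(s['clock'],s['ee_pos'],s['orientation'],s['dq'].round(3))
"
```

```text
clock: 5.35
ee_pos: [0.5963, -0.0813, 0.0623]
orientation: [-3.135, -0.021, -0.103]
contact_force: [0.5, 0.1, -0.6]
opening: 0.0281
5.4 [ 0.59631583 -0.08131482  0.06242916] [-3.13491593 -0.02074015 -0.10343635] [-0.006 -0.008 -0.011 -0.002  0.    -0.001]
```

```bash
python3 -m handwheel '[[0,-0.4,-1,0,0,0],[0,-0.4,-0.8,0,0.004,0],[0,0,0,0,0,0],[0,0,0,0,0,0]]'; python3 - <<'E'
from h import *
a=cam("side");b=cam("scene");st=get_state();T=st['ee_pos'];print(T,st['orientation'])
cv2.imwrite("pics/z3.png",np.hstack([cv2.resize(c["frame"][y-40:y+40,x-40:x+40],(400,400),interpolation=cv2.INTER_CUBIC) for c,x,y in((a,299,200),(b,248,230))]))
E
```

```text
clock: 5.8
ee_pos: [0.5991, -0.0904, 0.0467]
orientation: [-3.137, -0.023, -0.102]
contact_force: [-1.1, -0.7, -0.9]
opening: 0.0272
[ 0.59904441 -0.09035698  0.04676209] [-3.13686733 -0.02322191 -0.10243037]
```

View pics/z3.png

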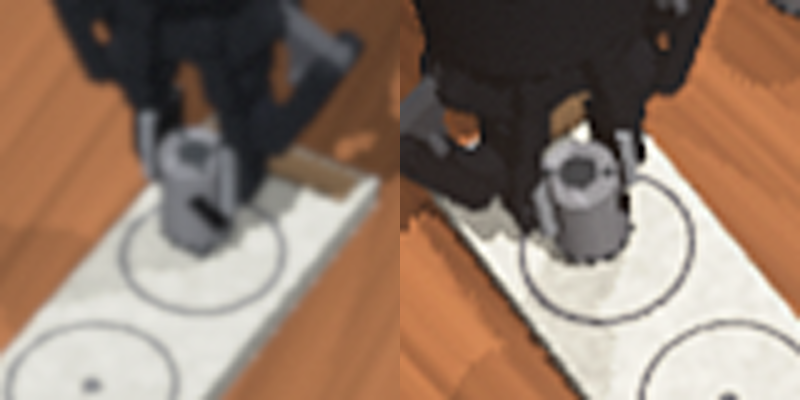

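```bash
python3 -m handwheel '[[-0.3,0.1,-0.8,0,0.004,0],[0,0,0,0,0,0]]'; cat >> h.py <<'E'
def top(p,q,r=5):
    a=cam("side");b=cam("scene");st=get_state()
    p,_=blob(a,p,r);q,_=blob(b,q,r)
    P,e=tri(a,p,b,q); print("px",p.round(1),q.round(1),"hole",P.round(4),"gap",round(e,4),"tcp",st["ee_pos"].round(4),st["orientation"].round(3),"F",st["contact_force"].round(1)); return a,b
E
python3 - <<'E'
from h import *
top((298,192),(244,224))
E
```

```text
clock: 6.1
ee_pos: [0.5961, -0.0894, 0.0387]
orientation: [-3.137, -0.02, -0.103]
contact_force: [-0.1, -0.1, -0.3]
opening: 0.028
px [298.8 193.8] [245.  225.6] hole [ 0.5958 -0.085   0.061 ] gap 0.0002 tcp [ 0.5975 -0.0898  0.0399] [-3.138 -0.023 -0.103] F [ 0.7 -0.5 -0.1]
```

```bash
python3 -m handwheel '[[0,0.14,-0.3,0,0,0],[0,0,-0.15,0,0,0],[0,0,0,0,0,0]]'; 
python3 - <<'E'
from h import *
top((299,195),(245.5,227))
E
```

```text
clock: 6.5
ee_pos: [0.5978, -0.0883, 0.0354]
orientation: [-3.138, -0.023, -0.102]
contact_force: [0.2, -0.5, -0.3]
opening: 0.0274
px [299.1 193.7] [245.6 227.6] hole [ 0.5962 -0.0837  0.06  ] gap 0.004 tcp [ 0.5979 -0.0883  0.0355] [-3.138 -0.024 -0.102] F [-0.6 -0.5 -0.6]
```

```bash
python3 -m handwheel '[[0,0,-0.15,0,0,0],[0,0,-0.1,0,0,0]]';python3 -m handwheel '[[0,0,-0.1,0,0,0],[0,0,-0.1,0,0,0]]'
python3 - <<'E'
from h import *
top((299,196.5),(245.5,228.5),4)
E
```

```text
clock: 6.8
ee_pos: [0.5983, -0.0884, 0.0347]
orientation: [-3.138, -0.024, -0.102]
contact_force: [-3.4, 0.9, 6.9]
opening: 0.0278
clock: 7.0
ee_pos: [0.5983, -0.0885, 0.0348]
orientation: [-3.138, -0.023, -0.102]
contact_force: [-2.1, 0.3, 4.1]
opening: 0.0273
px [297.4 195.1] [245.4 227.8] hole [ 0.5977 -0.082   0.0593] gap 0.0002 tcp [ 0.5983 -0.0885  0.0348] [-3.138 -0.023 -0.102] F [-1.5  1.6  4.8]
```

```bash
python3 -m handwheel '[[0,0,0,0,0,0],[0,0,0,0,0,0],[0,0,0,0,0,0]]' -0.2;python3 -m handwheel '[[0,0,0,0,0,0],[0,0,2,0,0,0],[0,0,3,0,0,0],[0,0,3,0,0,0],[0,0,3,0,0,0]]' -1
python3 - <<'E'
from h import *
a,b=top((299,196.5),(245.5,228.5),4)
cv2.imwrite("pics/z4.png",np.hstack([cv2.resize(c["frame"][y-40:y+40,x-40:x+40],(400,400),interpolation=cv2.INTER_CUBIC) for c,x,y in((a,299,200),(b,248,230))]))
E
```

```text
clock: 7.4
ee_pos: [0.599, -0.0887, 0.0354]
orientation: [-3.139, -0.025, -0.102]
contact_force: [0.1, -0.0, 0.3]
opening: 0.0513
clock: 7.9
ee_pos: [0.5929, -0.087, 0.1408]
orientation: [-3.136, -0.009, -0.102]
contact_force: [-0.4, 0.1, -0.6]
opening: 0.0855
px [297.4 195.3] [245.  228.1] hole [ 0.5981 -0.0829  0.0578] gap 0.0 tcp [ 0.5972 -0.0883  0.1459] [-3.138 -0.021 -0.102] F [ 0.3  0.3 -0.7]
```

View pics/z4.png

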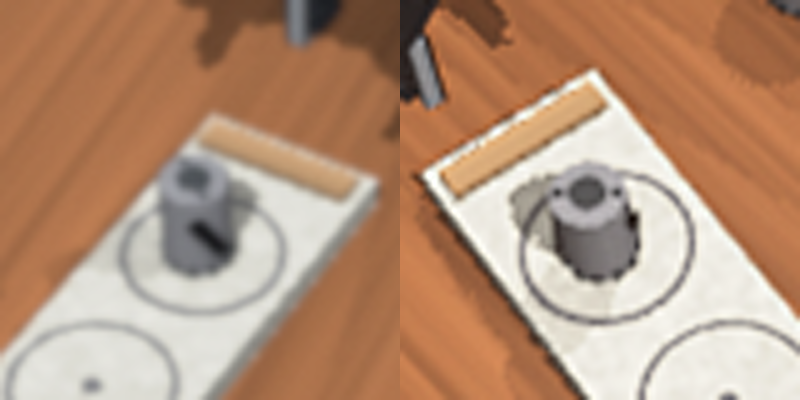

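```bash
python3 - <<'E'
from h import *
a=cam("side");b=cam("scene")
for c,ps in((a,[(313.6,363.1),(262.7,372.2)]),(b,[(447.5,282.8),(443.6,326.4)])):
    Q=np.array([onplane(c,[blob(c,p,4,False)[0]],.054)[0] for p in ps])
    d=Q[1]-Q[0];print(Q.round(4).tolist(),Q.mean(0).round(4),np.degrees(np.arctan2(d[1],d[0])),np.hypot(*d[:2]))
print([onplane(a,[blob(a,p,4,False)[0]],.024)[0].round(4) for p in((394.4,163.8),(423.5,181.7))])
cv2.imwrite("pics/z5.png",np.hstack([cv2.resize(c["frame"][y-40:y+40,x-40:x+40],(400,400),interpolation=cv2.INTER_CUBIC) for c,x,y in((a,290,375),(b,446,305))]))
cv2.imwrite("pics/z6.png",b["frame"])
E
```

```text
[[0.4168, 0.2396, 0.054], [0.4824, 0.2852, 0.054]] [0.4496 0.2624 0.054 ] 34.74996270467128 0.07992326794651736
[[0.4156, 0.2404, 0.054], [0.4813, 0.2861, 0.054]] [0.4485 0.2632 0.054 ] 34.8138691992216 0.08005106401766283
[array([ 0.4636, -0.2822,  0.024 ]), array([ 0.3891, -0.2531,  0.024 ])]
```

View pics/z5.png

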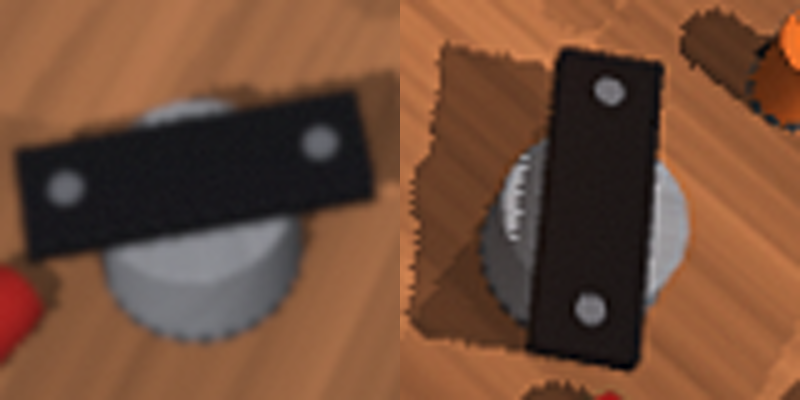

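```bash
python3 -m handwheel '[[-1.23,2.92,0,0,0.001,-0.072],[-1.23,2.92,0,0,0.001,-0.072],[-1.23,2.92,0,0,0.001,-0.072],[-1.23,2.92,0,0,0.001,-0.072],[-1.23,2.92,0,0,0.001,-0.072],[-1.23,2.92,0,0,0.001,-0.072],[-1.23,2.92,0,0,0.001,-0.072],[-1.23,2.92,0,0,0.001,-0.072],[-1.23,2.92,0,0,0.001,-0.072],[-1.23,2.92,0,0,0.001,-0.072],[-1.23,2.92,0,0,0.001,-0.072],[-1.23,2.92,0,0,0.001,-0.072],[0,0,0,0,0,0],[0,0,0,0,0,0],[0,0,0,0,0,0]]' -0.3; python3 -c "
from workcell import *
s=get_state();print(s['ee_pos'],s['orientation'],s['joint_pos'],s['dq'])"
```

```text
clock: 9.6
ee_pos: [0.4189, 0.2706, 0.113]
orientation: [3.105, 0.028, -1.006]
contact_force: [1.2, -0.4, -0.1]
opening: 0.0554
[0.41889877 0.27058258 0.11302956] [ 3.10488766  0.02814493 -1.00628979] [0.38615498 0.20405708 1.81070615 0.02300873 1.16804944 1.38247327] [-0.00490024  0.01097717  0.0083898  -0.00977437 -0.00485702 -0.01144117]
```

```bash
cat >> h.py <<'E'
def delta(pos,yaw):
    st=get_state(); Rc=Ro.from_euler("xyz",st["orientation"]); Rt=Ro.from_euler("xyz",[np.pi,0,yaw])
    print("tcp",st["ee_pos"].round(4),"delta cm",((np.array(pos)-st["ee_pos"])*100).round(2),"rotvec",(Rt*Rc.inv()).as_rotvec().round(3))
E
python3 -c "
from h import *
delta([.449,.2628,.1],-.963)"
```

```text
tcp [0.4189 0.2706 0.113 ] delta cm [ 3.01 -0.78 -1.3 ] rotvec [-0.003 -0.046  0.043]
```

```bash
python3 -m handwheel '[[1.5,-0.39,0,0,-0.023,0.022],[1.5,-0.39,0,0,-0.023,0.022],[0,0,0,0,0,0],[0,0,0,0,0,0]]'; python3 -c "
from h import *
delta([.449,.2628,.05],-.963)
c=cam('wrist');cv2.imwrite('pics/w2.png',c['frame'])
delta([.449,.2628,.05],-.963)
"
```

```text
clock: 10.0
ee_pos: [0.4496, 0.2582, 0.1107]
orientation: [3.139, 0.002, -0.965]
contact_force: [0.6, 0.3, -0.5]
opening: 0.0557
tcp [0.4496 0.2582 0.1107] delta cm [-0.06  0.46 -6.07] rotvec [-0.    -0.004  0.002]
tcp [0.4496 0.2582 0.1108] delta cm [-0.06  0.46 -6.08] rotvec [-0.    -0.003  0.002]
```

View pics/w2.png

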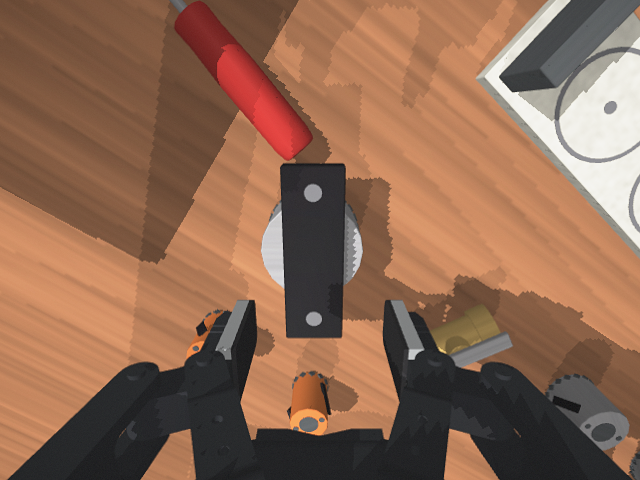

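```bash
python3 -m handwheel '[[-0.02,0.15,-2,0,-0.001,0],[-0.02,0.15,-2,0,-0.001,0],[-0.02,0.15,-1.4,0,-0.001,0],[0,0,0,0,0,0],[0,0,0,0,0,0]]'; python3 -c "
from h import *
delta([.449,.2628,.045],-.963)
c=cam('side');cv2.imwrite('pics/s7.png',cv2.resize(c['frame'][310:430,210:370],(800,600),interpolation=cv2.INTER_CUBIC))
delta([.449,.2628,.045],-.963)
"
```

```text
clock: 10.55
ee_pos: [0.4486, 0.2621, 0.0562]
orientation: [-3.141, 0.001, -0.968]
contact_force: [0.1, 0.3, 0.3]
opening: 0.0558
tcp [0.4486 0.2621 0.0562] delta cm [ 0.04  0.07 -1.12] rotvec [-0.001 -0.     0.005]
tcp [0.4484 0.262  0.0562] delta cm [ 0.06  0.08 -1.12] rotvec [-0.001 -0.001  0.005]
```

View pics/s7.png

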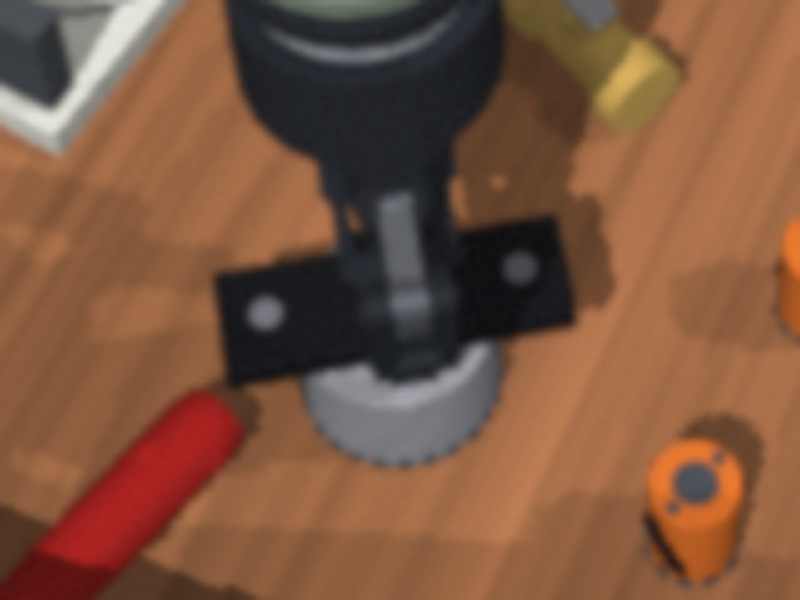

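```bash
python3 -m handwheel '[[0.05,0.08,-0.6,0,0,0.004],[0,0,-0.5,0,0,0]]';  python3 -m handwheel '[[0,0,-0.1,0,0,0],[0,0,0,0,0,0],[0,0,0,0,0,0]]' 0.3 40; python3 -c "
from h import *
delta([.449,.2628,.044],-.963)
"
```

```text
clock: 10.8
ee_pos: [0.4507, 0.2635, 0.047]
orientation: [-3.137, 0.0, -0.963]
contact_force: [-0.5, -0.3, -0.0]
opening: 0.0556
clock: 11.1
ee_pos: [0.4511, 0.2637, 0.0462]
orientation: [-3.136, -0.0, -0.963]
contact_force: [0.6, -0.3, -1.1]
opening: 0.0343
tcp [0.4511 0.2637 0.0462] delta cm [-0.21 -0.09 -0.22] rotvec [-0.003  0.004  0.   ]
```

```bash
python3 -m handwheel '[[0,0,0,0,0,0],[0,0,0,0,0,0]]' 1 40;  python3 -m handwheel '[[0,0,0.8,0,0,0],[0,0,1,0,0,0],[0,0,2,0,0,0],[0,0,2,0,0,0],[0,0,2,0,0,0],[0,0,1,0,0,0],[0,0,0,0,0,0]]'; python3 -c "
from h import *
delta([.449,.2628,.12],-.963)
c=cam('side');b=cam('scene');cv2.imwrite('pics/s8.png',np.hstack([cv2.resize(c['frame'][290:430,210:350],(400,400),interpolation=cv2.INTER_CUBIC),cv2.resize(b['frame'][200:360,360:520],(400,400),interpolation=cv2.INTER_CUBIC)]))
delta([.449,.2628,.12],-.963)
"
```

```text
clock: 11.3
ee_pos: [0.4511, 0.2637, 0.0462]
orientation: [-3.136, -0.0, -0.963]
contact_force: [-0.6, 0.4, -0.8]
opening: 0.0344
clock: 12.0
ee_pos: [0.4508, 0.2636, 0.1412]
orientation: [-3.135, -0.001, -0.963]
contact_force: [0.7, -0.5, 0.1]
opening: 0.0347
tcp [0.4508 0.2636 0.1412] delta cm [-0.18 -0.08 -2.12] rotvec [-0.004  0.006  0.   ]
tcp [0.4497 0.2631 0.1394] delta cm [-0.07 -0.03 -1.94] rotvec [-0.002  0.003  0.   ]
```

View pics/s8.png

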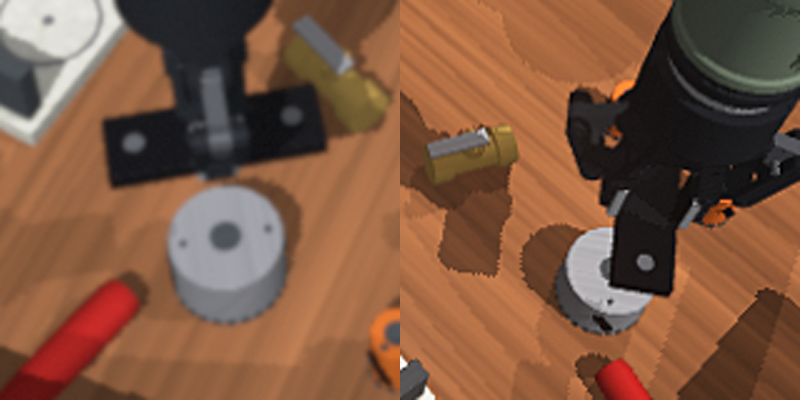

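```bash
python3 - <<'E'
from h import *
a=cam("side");b=cam("scene")
p,_=blob(a,(288.8,372.6),6);print("s64 side",p,onplane(a,[p],.042))
pp=proj(b,[[.4636,-.2822,.024],[.3891,-.2531,.024]]);print(pp)
A=[];B=[]
for q,s in zip(pp,((394.4,163.8),(423.5,181.7))):
    r,_=blob(b,q,4,False); print(r); B.append(onplane(b,[r],.024)[0]); A.append(onplane(a,[blob(a,s,4,False)[0]],.024)[0])
for Q in(A,B):
    Q=np.array(Q);d=Q[1]-Q[0];print(Q.round(4).tolist(),Q.mean(0),np.degrees(np.arctan2(d[1],d[0])),np.hypot(*d[:2]))
cv2.imwrite("pics/z9.png",cv2.resize(b["frame"][100:220,200:360],(800,600)))
E
```

```text
s64 side [288.45632875 372.23649294] [[0.44930929 0.26386567 0.042     ]]
[[237.32544088 140.99822046]
 [272.64936159 130.02694786]]
[237.9219457  140.84643665]
[273.1978796  129.84452847]
[[0.4579, -0.2828, 0.024], [0.3855, -0.2491, 0.024]] [ 0.42168029 -0.26593753  0.024     ] 155.00348239058695 0.07984779884147016
[[0.4624, -0.2816, 0.024], [0.3879, -0.2527, 0.024]] [ 0.42516042 -0.26715455  0.024     ] 158.75681136209414 0.0799456560588022
```

View pics/z9.png

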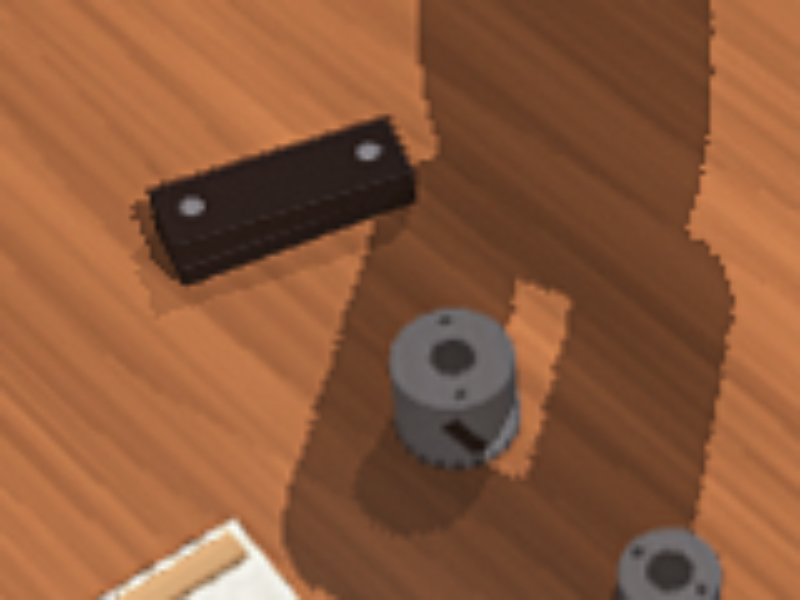

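```bash
python3 -m handwheel '[[-0.1,-2,0.1,0,0,-0.04],[-0.14,-3.2,0.2,0,0,-0.06],[-0.14,-3.2,0.2,0,0,-0.06],[-0.14,-3.2,0.2,0,0,-0.06],[-0.14,-3.2,0.2,0,0,-0.06],[-0.14,-3.2,0.2,0,0,-0.06],[-0.14,-3.2,0.2,0,0,-0.06],[-0.14,-3.2,0.2,0,0,-0.06],[-0.14,-2,0.2,0,0,-0.06],[0,0,0,0,0,0]]'; python3 -c "
from h import *
delta([.4279,-.2682,.12],-1.943)
"
```

```text
clock: 13.2
ee_pos: [0.4257, -0.0103, 0.1431]
orientation: [3.119, 0.007, -1.502]
contact_force: [-0.1, 0.1, -1.3]
opening: 0.0345
tcp [ 0.4257 -0.0103  0.1431] delta cm [  0.22 -25.79  -2.31] rotvec [-0.011 -0.021 -0.442]
```

```bash
python3 -m handwheel '[[0,-2,0.1,-0.001,-0.002,-0.04],[0,-3,0,-0.001,-0.002,-0.05],[0,-3,0,-0.001,-0.002,-0.05],[0,-3,0,-0.001,-0.002,-0.05],[0,-3,0,-0.001,-0.002,-0.05],[0.1,-3,0,-0.001,-0.002,-0.05],[0.1,-3,0,-0.001,-0.002,-0.05],[0,-2,0,-0.001,-0.002,-0.03],[0,0,0,0,0,0],[0,0,0,0,0,0]]'; python3 -c "
from h import *
delta([.4279,-.2682,.10],-1.943)
"
```

```text
clock: 14.2
ee_pos: [0.4233, -0.2273, 0.1338]
orientation: [3.119, 0.015, -1.872]
contact_force: [0.4, 1.0, 0.2]
opening: 0.0347
tcp [ 0.4233 -0.2273  0.1338] delta cm [ 0.46 -4.09 -3.38] rotvec [-0.021 -0.017 -0.071]
```

```bash
python3 -m handwheel '[[0.15,-1.3,-1,-0.007,-0.006,-0.024],[0.15,-1.3,-1,-0.007,-0.006,-0.024],[0.15,-1.3,-1,-0.007,-0.006,-0.024],[0,0,0,0,0,0],[0,0,0,0,0,0],[0,0,0,0,0,0]]'; python3 -c "
from h import *
delta([.4279,-.2682,.06],-1.943)
"
```

```text
clock: 14.8
ee_pos: [0.4275, -0.2636, 0.0985]
orientation: [3.139, 0.003, -1.943]
contact_force: [1.1, -0.1, 0.3]
opening: 0.0347
tcp [ 0.4275 -0.2636  0.0985] delta cm [ 0.04 -0.46 -3.85] rotvec [-0.004 -0.001 -0.   ]
```

```bash
python3 -m handwheel '[[0.02,-0.23,-2,-0.004,-0.001,0],[0.02,-0.23,-1.9,0,0,0],[0,0,-1,0,0,0],[0,0,0,0,0,0],[0,0,0,0,0,0]]'; python3 - <<'E'
from h import *
a=cam("side");b=cam("scene")
delta([.4279,-.2682,.0282],-1.943)
T=get_state()["ee_pos"];r=[]
for c in(a,b):
    x,y=proj(c,T)[0].astype(int);print(x,y); r.append(cv2.resize(c["frame"][y-40:y+40,x-40:x+40],(400,400),interpolation=cv2.INTER_CUBIC))
cv2.imwrite("pics/z10.png",np.hstack(r))
E
```

```text
clock: 15.3
ee_pos: [0.4299, -0.2679, 0.0508]
orientation: [-3.136, -0.002, -1.94]
contact_force: [0.3, -0.0, -0.4]
opening: 0.0346
tcp [ 0.4301 -0.2681  0.0511] delta cm [-0.22 -0.01 -2.29] rotvec [ 0.004  0.005 -0.003]
408 162
252 127
```

View pics/z10.png

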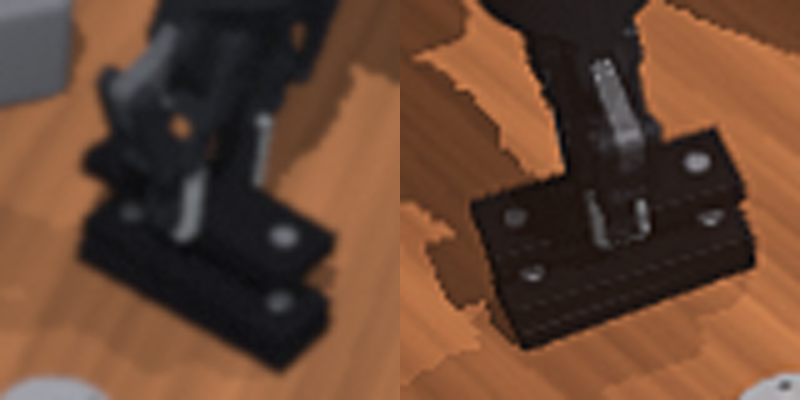

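```bash
python3 - <<'E'
from h import *
b=cam("scene");T=get_state()["ee_pos"];z=T[2]+.0078
Q=np.array([onplane(b,[blob(b,p,4,False)[0]],z)[0] for p in((234.7,130),(271,119))])
d=Q[1]-Q[0];print(T,Q.round(4),Q.mean(0).round(4),np.degrees(np.arctan2(d[1],d[0])),np.hypot(*d[:2]))
E
```

```text
[ 0.43019984 -0.26823589  0.05123888] [[ 0.4652 -0.2824  0.059 ]
 [ 0.3899 -0.2531  0.059 ]] [ 0.4275 -0.2678  0.059 ] 158.69971547366828 0.08074100400999347
```

```bash
python3 -m handwheel '[[-0.15,0.02,-1,0.004,0.004,-0.003],[-0.15,0.02,-0.7,0,0,0],[0,0,0,0,0,0],[0,0,0,0,0,0]]'; python3 - <<'E'
from h import *
a=cam("side");b=cam("scene")
delta([.4279,-.2682,.0282],-1.943)
T=get_state()["ee_pos"];r=[]
for c in(a,b):
    x,y=proj(c,T)[0].astype(int);print(x,y); r.append(cv2.resize(c["frame"][y-40:y+40,x-40:x+40],(400,400),interpolation=cv2.INTER_CUBIC))
cv2.imwrite("pics/z11.png",np.hstack(r))
E
```

```text
clock: 15.85
ee_pos: [0.4277, -0.2685, 0.0342]
orientation: [-3.138, -0.001, -1.943]
contact_force: [-0.0, 0.1, 0.3]
opening: 0.0345
tcp [ 0.4278 -0.2685  0.0343] delta cm [ 0.01  0.03 -0.61] rotvec [0.002 0.003 0.   ]
408 168
253 132
```

View pics/z11.png

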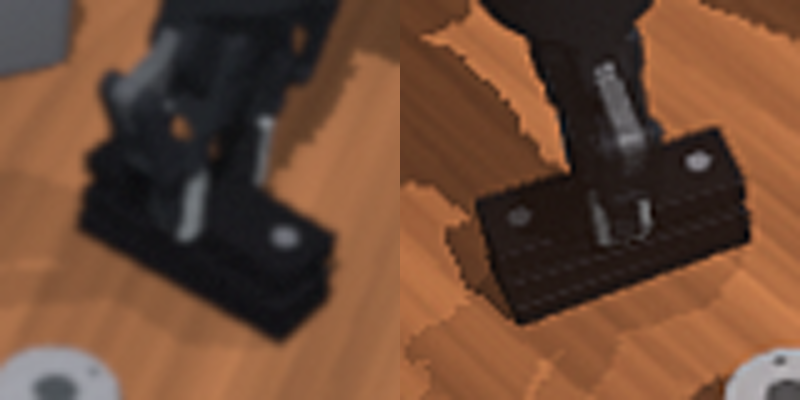

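Aligned a few mm above the pile. Lower until touch.

```bash
python3 -m handwheel '[[0.01,0.02,-0.4,0.001,0.002,0],[0,0,-0.1,0,0,0]]'; python3 -m handwheel '[[0,0,-0.15,0,0,0],[0,0,-0.1,0,0,0]]'; python3 -c "
from h import *
delta([.4279,-.2682,.0282],-1.943)
print(get_state()['contact_force'])"
```

```text
clock: 16.15
ee_pos: [0.4282, -0.2686, 0.0294]
orientation: [-3.14, -0.001, -1.943]
contact_force: [-0.2, -0.1, -0.8]
opening: 0.035
clock: 16.35
ee_pos: [0.4284, -0.2688, 0.0279]
orientation: [-3.14, -0.001, -1.943]
contact_force: [-5.1, 3.5, 15.6]
opening: 0.0347
tcp [ 0.4284 -0.2688  0.0279] delta cm [-0.05  0.06  0.03] rotvec [0.001 0.001 0.   ]
[-5.07390858  3.53871289 15.6466126 ]
```

```bash
python3 -m handwheel '[[0,0,0,0,0,0],[0,0,0.1,0,0,0],[0,0,0.1,0,0,0]]' -0.3; python3 -m handwheel '[[0,0,2,0,0,0],[0,0,3,0,0,0],[0,0,3,0,0,0],[0,0,3,0,0,0],[0,0,0,0,0,0]]'; python3 - <<'E'
from h import *
a=cam("side");b=cam("scene")
T=np.array([.4258,-.2674,.036]);r=[]
for c in(a,b):
    x,y=proj(c,T)[0].astype(int);print(x,y); r.append(cv2.resize(c["frame"][y-40:y+40,x-40:x+40],(400,400),interpolation=cv2.INTER_CUBIC))
cv2.imwrite("pics/z12.png",np.hstack(r))
for c in(a,b):
    pp=proj(c,[[.4636,-.2822,.036],[.3891,-.2531,.036]])
    Q=np.array([onplane(c,[blob(c,p,4,False)[0]],.036)[0] for p in pp])
    d=Q[1]-Q[0];print(pp,Q.mean(0).round(4),np.degrees(np.arctan2(d[1],d[0])),np.hypot(*d[:2]))
delta([.4453,-.1331,.1],-.113)
E
```

```text
clock: 16.65
ee_pos: [0.4288, -0.2691, 0.0304]
orientation: [-3.139, -0.001, -1.943]
contact_force: [-0.6, -0.1, 0.1]
opening: 0.0555
clock: 17.15
ee_pos: [0.4271, -0.2676, 0.1426]
orientation: [3.14, 0.0, -1.943]
contact_force: [0.7, -0.2, 0.9]
opening: 0.0555
409 168
254 131
[[394.82683494 159.55469456]
 [424.18797848 177.47825438]] [ 0.4275 -0.269   0.036 ] 158.62711338029962 0.07998818949521393
[[236.4958792  137.22570133]
 [272.17106556 126.20015398]] [ 0.426  -0.2685  0.036 ] 158.66790650956293 0.08000719681736548
tcp [ 0.4247 -0.2655  0.1385] delta cm [ 2.06 13.24 -3.85] rotvec [ 0.002 -0.011  1.83 ]
```

View pics/z12.png

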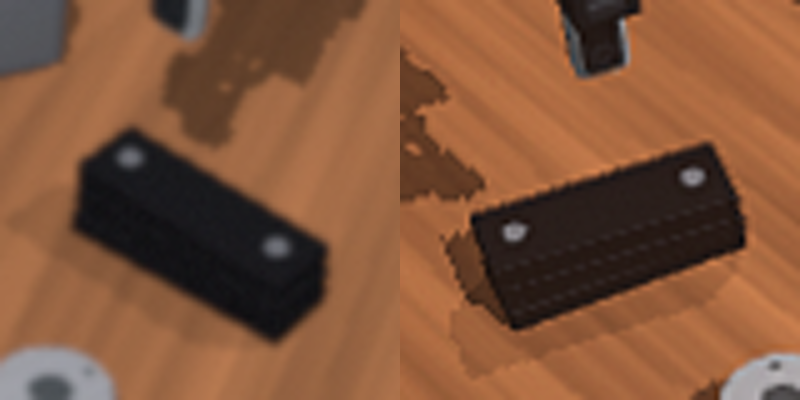

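```bash
python3 -m handwheel '[[0.1,0.5,0.1,0,0,0.1],[0.16,1,0.1,0,0,0.14],[0.16,1,0.1,0,0,0.14],[0.16,1,0.1,0,0,0.14],[0.16,1,0.1,0,0,0.14],[0.16,1,0.1,0,0,0.14],[0.16,1,0.1,0,0,0.14],[0.16,1,0.1,0,0,0.14],[0.16,1,0.1,0,0,0.14],[0.16,1,0.1,0,0,0.14],[0.16,1,0.1,0,0,0.14],[0.16,1,0.1,0,0,0.14],[0.16,1,0.1,0,0,0.14],[0,0,0,0,0,0],[0,0,0,0,0,0]]' -1; python3 -c "
from h import *
delta([.4453,-.1331,.1],-.113)
b=cam('wrist')
delta([.4453,-.1331,.1],-.113)"
```

```text
clock: 18.75
ee_pos: [0.4252, -0.1238, 0.1219]
orientation: [3.12, 0.055, -0.094]
contact_force: [0.5, 0.2, 0.4]
opening: 0.0853
tcp [ 0.4252 -0.1238  0.1219] delta cm [ 2.01 -0.93 -2.19] rotvec [ 0.016 -0.056 -0.02 ]
tcp [ 0.425  -0.1238  0.1218] delta cm [ 2.03 -0.93 -2.18] rotvec [ 0.015 -0.057 -0.02 ]
```

```bash
python3 -m handwheel '[[1,-0.46,-1,0.008,-0.028,-0.01],[1,-0.46,-1,0.008,-0.028,-0.01],[0,0,0,0,0,0],[0,0,0,0,0,0]]'; python3 -c "
from h import *
delta([.4453,-.1331,.06],-.113)
b=cam('wrist');cv2.imwrite('pics/w3.png',b['frame'])"
```

```text
clock: 19.2
ee_pos: [0.4444, -0.1347, 0.0999]
orientation: [-3.14, 0.002, -0.123]
contact_force: [-0.4, 0.3, -0.1]
opening: 0.0854
tcp [ 0.4444 -0.1347  0.0999] delta cm [ 0.09  0.16 -3.99] rotvec [-0.002 -0.002  0.01 ]
```

View pics/w3.png

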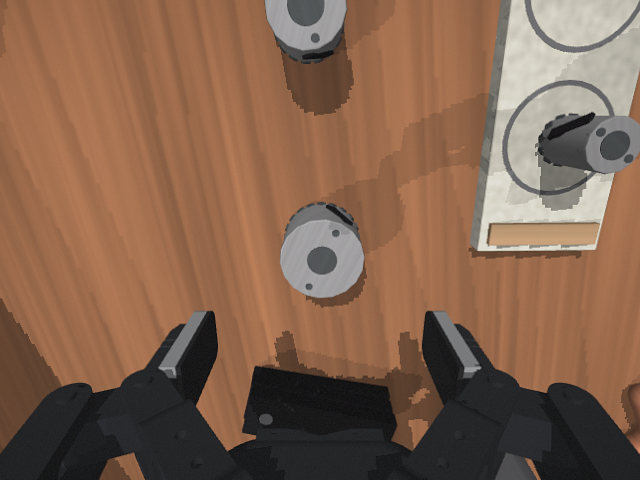

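```bash
python3 -m handwheel '[[0.05,0.1,-2,0,0,0.005],[0.04,0.06,-2,0,0,0.005],[0,0,-2,0,0,0],[0,0,-1.2,0,0,0],[0,0,0,0,0,0],[0,0,0,0,0,0]]'; python3 -c "
from h import *
delta([.4453,-.1331,.01],-.113)"
```

```text
clock: 19.85
ee_pos: [0.4473, -0.1344, 0.0294]
orientation: [3.14, -0.003, -0.115]
contact_force: [-0.1, 0.1, 0.3]
opening: 0.0855
tcp [ 0.4473 -0.1344  0.0294] delta cm [-0.2   0.13 -1.94] rotvec [0.002 0.002 0.002]
```

```bash
python3 -m handwheel '[[-0.2,0.1,-1.1,0.001,0.001,0],[-0.05,0.03,-0.8,0,0,0],[0,0,0,0,0,0]]';python3 -m handwheel '[[0,0,0,0,0,0],[0,0,0,0,0,0],[0,0,0,0,0,0],[0,0,0,0,0,0],[0,0,0,0,0,0]]' 1 40; python3 -c "
from h import *
delta([.4453,-.1331,.01],-.113)"
```

```text
clock: 20.15
ee_pos: [0.4464, -0.1338, 0.0112]
orientation: [3.139, -0.006, -0.115]
contact_force: [0.0, -0.4, -0.3]
opening: 0.0853
clock: 20.65
ee_pos: [0.447, -0.1342, 0.0119]
orientation: [3.139, -0.007, -0.115]
contact_force: [-0.8, 0.1, -1.3]
opening: 0.0498
tcp [ 0.447  -0.1342  0.0119] delta cm [-0.17  0.11 -0.19] rotvec [0.004 0.006 0.002]
```

```bash
python3 -m handwheel '[[0,0,1.5,0,0,0],[0,0,3,0,0,0],[0,0,3,0,0,0],[0,0,2.5,0,0,0],[1.2,1.5,0,0,0,0],[1.8,2.3,0,0,0,0],[1.8,2.3,0,0,0,0],[1.8,2.3,0,0,0,0],[1.8,2.3,0,0,0,0],[1.8,2.3,0,0,0,0],[1.8,2.3,0,0,0,0],[1.8,2.3,0,0,0,0],[1.2,1.5,0,0,0,0],[0.7,0.8,0,0,0,0],[0,0,0,0,0,0],[0,0,0,0,0,0],[0,0,0,0,0,0]]'; python3 -c "
from h import *
delta([.6148,.0783,.06],-.113)"
```

```text
clock: 22.35
ee_pos: [0.6025, 0.0735, 0.1112]
orientation: [3.139, 0.003, -0.118]
contact_force: [-0.3, -0.8, -1.9]
opening: 0.05
tcp [0.6025 0.0735 0.1112] delta cm [ 1.23  0.48 -5.12] rotvec [ 0.003 -0.004  0.005]
```

```bash
python3 -m handwheel '[[0.6,0.24,-1,0,0,0],[0.6,0.24,-2,0,-0.006,0.003],[0,0,-2,0,0,0],[0,0,-1,0,0,0],[0,0,0,0,0,0],[0,0,0,0,0,0]]'; python3 - <<'E'
from h import *
delta([.6148,.0783,.028],-.113)
a,b=top(proj(cam("side"),[.6148,.0793,.076])[0],proj(cam("scene"),[.6148,.0793,.076])[0],6)
cv2.imwrite("pics/z13.png",np.hstack([cv2.resize(c["frame"][y-40:y+40,x-40:x+40],(400,400),interpolation=cv2.INTER_CUBIC) for c,x,y in((a,253,250),(b,298,290))]))
E
```

```text
clock: 22.95
ee_pos: [0.6145, 0.0747, 0.0481]
orientation: [3.139, -0.003, -0.121]
contact_force: [-0.2, -0.2, -1.0]
opening: 0.0496
tcp [0.6145 0.0747 0.0481] delta cm [ 0.03  0.36 -2.01] rotvec [0.003 0.003 0.008]
px [250.8 241.3] [296.3 286.9] hole [0.6143 0.0751 0.0793] gap 0.0011 tcp [0.6153 0.075  0.0493] [ 3.139 -0.005 -0.12 ] F [-0.  -0.2 -2. ]
```

View pics/z13.png

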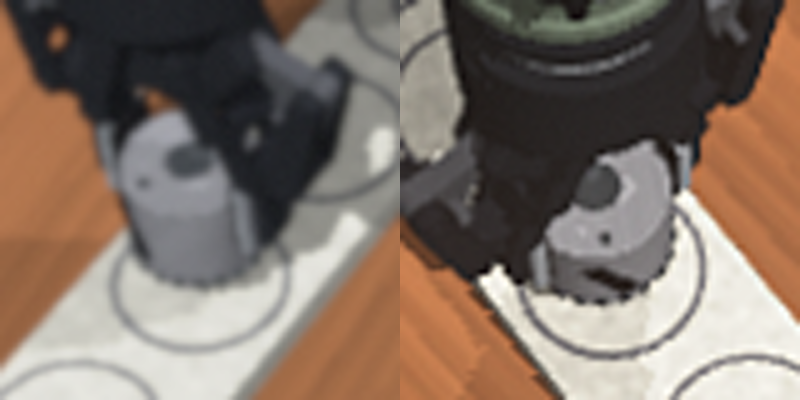

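```bash
python3 -m handwheel '[[-0.05,0.18,-0.9,0,0.003,0.004],[-0.05,0.18,-0.7,0,0,0],[0,0,0,0,0,0],[0,0,0,0,0,0]]'; python3 - <<'E'
from h import *
delta([.6148,.0783,.027],-.113)
a,b=top(proj(cam("side"),[.6138,.0793,.061])[0],proj(cam("scene"),[.6148,.0793,.061])[0],5)
cv2.imwrite("pics/z14.png",np.hstack([cv2.resize(c["frame"][y-40:y+40,x-40:x+40],(400,400),interpolation=cv2.INTER_CUBIC) for c,x,y in((a,253,250),(b,298,290))]))
delta([.6148,.0783,.027],-.113)
E
```

```text
clock: 23.55
ee_pos: [0.6155, 0.0792, 0.0337]
orientation: [3.139, -0.005, -0.115]
contact_force: [1.0, -0.0, -1.6]
opening: 0.0497
tcp [0.6155 0.0792 0.0337] delta cm [-0.07 -0.09 -0.67] rotvec [0.003 0.005 0.002]
px [250.9 248. ] [297.6 292.2] hole [0.6149 0.0777 0.0631] gap 0.0014 tcp [0.6157 0.079  0.0341] [ 3.139 -0.006 -0.116] F [ 0.1 -0.4 -0.6]
tcp [0.6157 0.079  0.0341] delta cm [-0.09 -0.07 -0.71] rotvec [0.003 0.006 0.003]
```

View pics/z14.png

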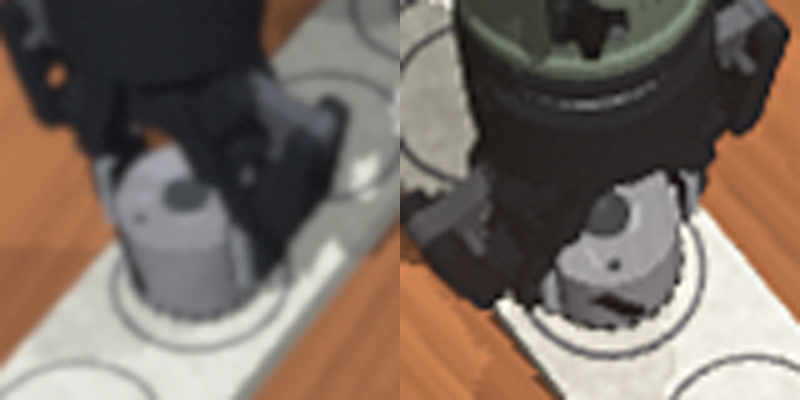

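```bash
python3 -m handwheel '[[-0.1,0,-0.5,0,0.003,0],[0,0,-0.15,0,0,0]]'; python3 -m handwheel '[[0,0,-0.12,0,0,0],[0,0,-0.1,0,0,0]]'; python3 -c "
from h import *
delta([.6148,.0783,.027],-.113)"
```

```text
clock: 23.95
ee_pos: [0.6152, 0.0789, 0.0278]
orientation: [3.139, -0.004, -0.116]
contact_force: [-0.7, 0.1, -1.0]
opening: 0.0498
clock: 24.15
ee_pos: [0.6153, 0.0789, 0.0266]
orientation: [3.139, -0.004, -0.116]
contact_force: [-5.0, 0.2, 9.5]
opening: 0.0498
tcp [0.6153 0.0789 0.0266] delta cm [-0.05 -0.06  0.04] rotvec [0.003 0.004 0.003]
```

```bash
python3 -m handwheel '[[0,0,0,0,0,0],[0,0,0.05,0,0,0],[0,0,0,0,0,0],[0,0,0,0,0,0]]' -0.9; python3 -m handwheel '[[0,0,1.5,0,0,0],[0,0,3,0,0,0],[0,0,3,0,0,0],[0,0,2,0,0,0],[-1,-0.8,0,0,0,0],[-2,-1,0,0,0,0],[-2,-1,0,0,0,0],[-2,-1,0,0,0,0],[-2,-1,0,0,0,0],[-2,-1,0,0,0,0],[-2,-1,0,0,0,0],[-1.5,-0.8,0,0,0,0],[-0.5,0,0,0,0,0],[0,0,0,0,0,0],[0,0,0,0,0,0]]' -1; python3 - <<'E'
from h import *
delta([.4538,-.0012,.09],-.113)
a,b=top(proj(cam("side"),[.6148,.0793,.057])[0],proj(cam("scene"),[.6148,.0793,.057])[0],5)
cv2.imwrite("pics/z15.png",np.hstack([cv2.resize(c["frame"][y-40:y+40,x-40:x+40],(400,400),interpolation=cv2.INTER_CUBIC) for c,x,y in((a,253,250),(b,298,290))]))
E
```

```text
clock: 24.55
ee_pos: [0.6165, 0.0788, 0.0281]
orientation: [3.139, -0.006, -0.116]
contact_force: [-0.9, 0.6, 0.7]
opening: 0.0813
clock: 26.05
ee_pos: [0.4502, -0.002, 0.1251]
orientation: [3.137, 0.001, -0.117]
contact_force: [0.8, -0.4, -0.8]
opening: 0.0857
tcp [ 0.4502 -0.002   0.1251] delta cm [ 0.36  0.08 -3.51] rotvec [ 0.004 -0.001  0.004]
px [250.1 251. ] [298.6 293.9] hole [0.6149 0.0804 0.0585] gap 0.0 tcp [ 0.4509 -0.0019  0.1253] [ 3.137e+00  1.000e-03 -1.160e-01] F [ 0.5 -0.1 -0.7]
```

View pics/z15.png

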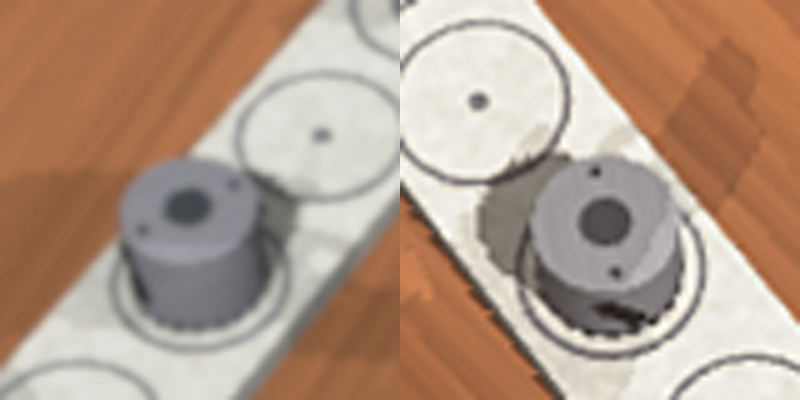

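```bash
python3 -m handwheel '[[0.15,0.04,-2,0.002,0,0.004],[0.15,0.04,-2.5,0.002,0,0],[0,0,-2.5,0,0,0],[0,0,-1.5,0,0,0],[0,0,0,0,0,0],[0,0,0,0,0,0]]'; python3 -c "
from h import *
delta([.4538,-.0012,.01],-.113)"
```

```text
clock: 26.85
ee_pos: [0.4596, -0.0004, 0.0395]
orientation: [3.141, -0.006, -0.109]
contact_force: [0.2, 0.5, 0.1]
opening: 0.0855
tcp [ 4.596e-01 -4.000e-04  3.950e-02] delta cm [-0.58 -0.08 -2.95] rotvec [ 0.001  0.006 -0.004]
```

```bash
python3 -m handwheel '[[-0.4,-0.05,-1,0,0.003,-0.002],[-0.3,-0.05,-1,0,0.003,-0.002],[-0.05,0,-0.8,0,0,0],[0,0,0,0,0,0]]'; python3 -m handwheel '[[0,0,0,0,0,0],[0,0,0,0,0,0],[0,0,0,0,0,0],[0,0,0,0,0,0],[0,0,0,0,0,0],[0,0,0,0,0,0]]' 1 40;python3 -c "
from h import *
delta([.4538,-.0012,.01],-.113)"
```

```text
clock: 27.25
ee_pos: [0.4539, -0.0018, 0.0117]
orientation: [3.14, -0.005, -0.113]
contact_force: [-0.3, 0.1, 0.9]
opening: 0.0855
clock: 27.85
ee_pos: [0.4549, -0.002, 0.0126]
orientation: [3.14, -0.007, -0.113]
contact_force: [1.4, -0.3, -0.1]
opening: 0.039
tcp [ 0.4549 -0.002   0.0126] delta cm [-0.11  0.08 -0.26] rotvec [ 0.003  0.007 -0.   ]
```

```bash
python3 -m handwheel '[[0,0,1.5,0,0,0],[0,0,3,0,0,0],[0,0,3,0,0,0],[0,0,2.5,0,0,0],[1.5,0,0,0,0,0],[2.3,0,0,0,0,0],[2.3,0,0,0,0,0],[2.3,0,0,0,0,0],[2.3,0,0,0,0,0],[2.3,0,0,0,0,0],[1.5,0,0,0,0,0],[0.8,0,0,0,0,0],[0,0,0,0,0,0],[0,0,0,0,0,0]]'; python3 -c "
from h import *
delta([.6057,-.0030,.06],-.113)"
```

```text
clock: 29.25
ee_pos: [0.6081, -0.0008, 0.1136]
orientation: [3.14, 0.001, -0.113]
contact_force: [-0.0, 0.4, -0.3]
opening: 0.0388
tcp [ 0.6081 -0.0008  0.1136] delta cm [-0.24 -0.22 -5.36] rotvec [ 0.001 -0.001 -0.   ]
```

```bash
python3 -m handwheel '[[-0.2,-0.1,-1.5,0,-0.007,0],[-0.1,-0.1,-2,0,0,0],[0,0,-2,0,0,0],[0,0,-1,0,0,0],[0,0,0,0,0,0],[0,0,0,0,0,0]]'; python3 -c "
from h import *
delta([.6057,-.0030,.0276],-.113)"
```

```text
clock: 29.85
ee_pos: [0.6009, -0.0026, 0.048]
orientation: [3.141, -0.005, -0.113]
contact_force: [0.4, -0.0, -0.1]
opening: 0.0391
tcp [ 0.6009 -0.0026  0.048 ] delta cm [ 0.48 -0.04 -2.04] rotvec [ 0.001  0.005 -0.   ]
```

```bash
python3 -m handwheel '[[0.25,-0.02,-0.9,0,0,0],[0.2,-0.02,-0.6,0,0,0],[0,0,0,0,0,0],[0,0,0,0,0,0]]'; python3 - <<'E'
from h import *
delta([.6057,-.0030,.0276],-.113)
a,b=top(proj(cam("side"),[.6057,-.0022,.063])[0],proj(cam("scene"),[.6057,-.0022,.063])[0],5)
x,y=proj(a,[.6057,-.0022,.04])[0].astype(int);u,v=proj(b,[.6057,-.0022,.04])[0].astype(int)
cv2.imwrite("pics/z16.png",np.hstack([cv2.resize(c["frame"][y-40:y+40,x-40:x+40],(400,400),interpolation=cv2.INTER_CUBIC) for c,x,y in((a,x,y),(b,u,v))]))
E
```

```text
clock: 30.25
ee_pos: [0.6079, -0.0032, 0.0346]
orientation: [3.141, -0.01, -0.113]
contact_force: [-0.3, 0.2, -1.8]
opening: 0.0389
tcp [ 0.6079 -0.0032  0.0346] delta cm [-0.22  0.02 -0.7 ] rotvec [ 0.002  0.01  -0.   ]
px [275.8 218.5] [269.3 257.5] hole [ 0.6064 -0.0048  0.0633] gap 0.0019 tcp [ 0.6077 -0.0032  0.0347] [ 3.141 -0.01  -0.113] F [-0.  -0.8 -0.7]
```

View pics/z16.png

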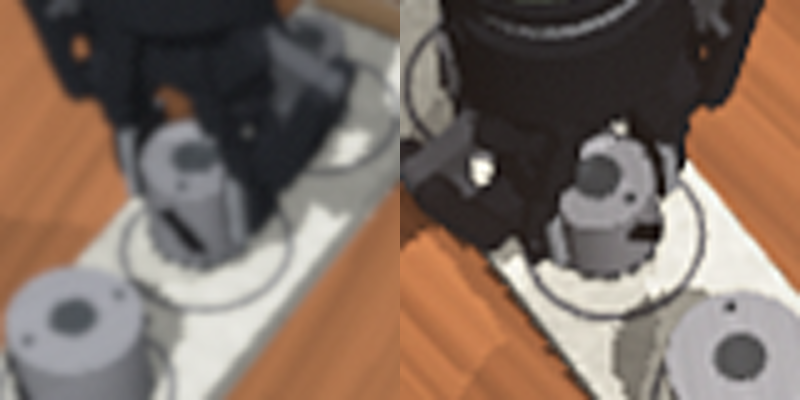

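```bash
python3 -m handwheel '[[-0.2,0.04,-0.4,0,0.005,0],[0,0,-0.15,0,0,0]]'; python3 -m handwheel '[[0,0,-0.12,0,0,0],[0,0,-0.1,0,0,0]]'; python3 -c "
from h import *
delta([.6057,-.003,.0276],-.113)"
```

```text
clock: 30.65
ee_pos: [0.6059, -0.0028, 0.0295]
orientation: [3.14, -0.006, -0.113]
contact_force: [-0.3, 0.7, -1.0]
opening: 0.0388
clock: 30.85
ee_pos: [0.6058, -0.0028, 0.0273]
orientation: [3.14, -0.005, -0.112]
contact_force: [-1.8, 1.3, 8.0]
opening: 0.0388
tcp [ 0.6058 -0.0028  0.0273] delta cm [-0.01 -0.02  0.03] rotvec [ 0.002  0.005 -0.001]
```

```bash
python3 -m handwheel '[[0,0,0,0,0,0],[0,0,0.05,0,0,0],[0,0,0,0,0,0],[0,0,0,0,0,0]]' -0.9; python3 -m handwheel '[[0,0,1.5,0,0,0],[0,0,3,0,0,0],[0,0,3,0,0,0],[0,0,2.5,0,0,0]]' -1; python3 - <<'E'
from h import *
a,b=top(proj(cam("side"),[.6057,-.0022,.057])[0],proj(cam("scene"),[.6057,-.0022,.057])[0],5)
for c in(a,b):
    p,_=blob(c,proj(c,[.4493,.264,.042])[0],6);print("s64",p,onplane(c,[p],.042)[0].round(4))
delta([.449,.264,.1],-.113)
E
```

```text
clock: 31.25
ee_pos: [0.6064, -0.0029, 0.0282]
orientation: [3.14, -0.007, -0.112]
contact_force: [-0.5, -0.9, -0.8]
opening: 0.0809
clock: 31.65
ee_pos: [0.6019, -0.0023, 0.1288]
orientation: [3.14, 0.004, -0.113]
contact_force: [1.3, -0.0, 0.5]
opening: 0.0855
px [275.4 222.1] [271.3 259.3] hole [ 0.6053 -0.0012  0.0584] gap 0.0001 tcp [ 0.6024 -0.0024  0.128 ] [ 3.14e+00  2.00e-03 -1.13e-01] F [-0.1 -0.6 -0.8]
s64 [288.42988926 372.2258836 ] [0.4494 0.2639 0.042 ]
s64 [444.77571708 307.34890175] [0.4484 0.2648 0.042 ]
tcp [ 0.6024 -0.0024  0.128 ] delta cm [-15.34  26.64  -2.8 ] rotvec [ 0.001 -0.003 -0.   ]
```

```bash
python3 - <<'E'
from h import *
b=cam("scene");a=cam("side")
P=cloud(b);hsv=cv2.cvtColor(b["frame"],cv2.COLOR_BGR2HSV)
for c,ps in((b,[(452,239),(488,271)]),(a,[(376,357),(349,405)])): print(onplane(c,ps,.042).round(3))
# everything above 8mm near s64
m=(P[...,2]>.008)&(abs(P[...,0]-.449)<.16)&(abs(P[...,1]-.264)<.13)
r=np.hypot(P[...,0]-.449,P[...,1]-.264); m&=r>.04
ang=np.degrees(np.arctan2(P[...,1]-.264,P[...,0]-.449))
for k in range(-180,180,15):
    s=m&(ang>=k)&(ang<k+15); print(k, r[s].min().round(3) if s.sum()>3 else None, end='; ')
E
```

```text
[[0.334 0.189 0.042]
 [0.339 0.275 0.042]]
[[0.333 0.184 0.042]
 [0.342 0.277 0.042]]
-180 None; -165 0.127; -150 0.123; -135 None; -120 0.11; -105 0.11; -90 0.125; -75 None; -60 None; -45 0.159; -30 0.151; -15 0.147; 0 None; 15 None; 30 0.059; 45 0.056; 60 0.084; 75 None; 90 None; 105 None; 120 None; 135 None; 150 0.1; 165 0.092;
```

```bash
python3 -m handwheel '[[-0.8,1.3,0,0,0,0],[-1.5,2.6,0,0,0,0],[-1.5,2.6,0,0,0,0],[-1.5,2.6,0,0,0,0],[-1.5,2.6,0,0,0,0],[-1.5,2.6,0,0,0,0],[-1.5,2.6,0,0,0,0],[-1.5,2.6,0,0,0,0],[-1.5,2.6,0,0,0,0],[-1.2,2.2,0,0,0,0],[-0.5,1,0,0,0,0],[0,0,0,0,0,0],[0,0,0,0,0,0],[0,0,0,0,0,0]]'; python3 -c "
from h import *
delta([.4489,.2644,.09],-.113)"
```

```text
clock: 33.35
ee_pos: [0.4275, 0.2626, 0.1077]
orientation: [3.133, 0.045, -0.112]
contact_force: [0.0, -0.5, 0.5]
opening: 0.0854
tcp [0.4275 0.2626 0.1077] delta cm [ 2.14  0.18 -1.77] rotvec [ 0.004 -0.046 -0.001]
```

```bash
python3 -m handwheel '[[1,0.08,-0.5,0.002,-0.023,0],[1,0.08,-0.5,0.002,-0.023,0],[0,0,0,0,0,0],[0,0,0,0,0,0]]'; python3 -c "
from h import *
cam('wrist')
delta([.4489,.2644,.06],-.113)"
```

```text
clock: 33.75
ee_pos: [0.4505, 0.2606, 0.0975]
orientation: [3.141, -0.002, -0.118]
contact_force: [-0.8, 0.3, 0.2]
opening: 0.0852
tcp [0.4505 0.2606 0.0976] delta cm [-0.16  0.38 -3.76] rotvec [0.001 0.002 0.005]
```

```bash
python3 -m handwheel '[[-0.1,0.2,-1,0,0.001,0.003],[-0.1,0.2,-1.2,0,0.001,0.002],[0,0,-1,0,0,0],[0,0,0,0,0,0],[0,0,0,0,0,0]]'; python3 -c "
from h import *
delta([.4489,.2644,.01],-.113)
c=cam('wrist');cv2.imwrite('pics/w4.png',c['frame'])
delta([.4489,.2644,.01],-.113)"
```

```text
clock: 34.3
ee_pos: [0.4474, 0.2642, 0.0623]
orientation: [3.14, 0.002, -0.114]
contact_force: [0.4, 0.1, 0.2]
opening: 0.0854
tcp [0.4474 0.2642 0.0623] delta cm [ 0.15  0.02 -5.23] rotvec [ 0.001 -0.002  0.001]
tcp [0.4472 0.2641 0.0622] delta cm [ 0.17  0.03 -5.22] rotvec [ 0.002 -0.003  0.001]
```

View pics/w4.png

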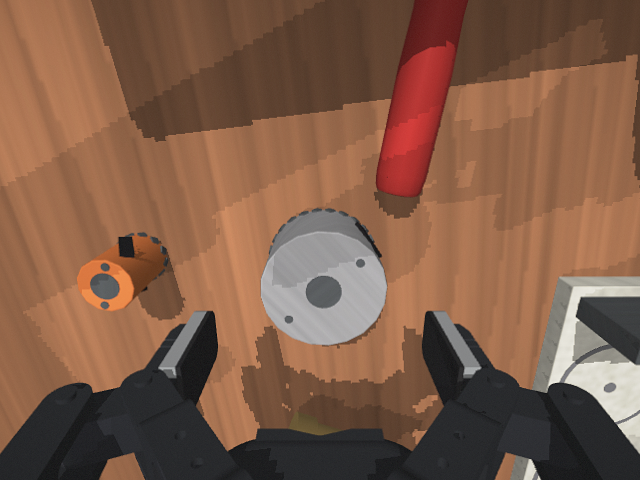

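```bash
python3 -m handwheel '[[0.1,0.02,-1.2,0.001,-0.001,0],[0.05,0,-1.2,0,-0.001,0],[0,0,-0.8,0,0,0],[0,0,0,0,0,0],[0,0,0,0,0,0]]'; python3 -c "
from h import *
delta([.4489,.2644,.008],-.113);print(get_state()['contact_force'])"
```

```text
clock: 34.85
ee_pos: [0.4489, 0.2644, 0.0274]
orientation: [3.141, -0.0, -0.113]
contact_force: [-0.6, 0.3, -0.4]
opening: 0.0856
tcp [0.4489 0.2644 0.0274] delta cm [-0.   -0.   -1.94] rotvec [ 0. -0.  0.]
[-0.5751093   0.32233042 -0.43111408]
```

```bash
python3 -m handwheel '[[0,0,-1,0,0,0],[0,0,-0.9,0,0,0],[0,0,0,0,0,0]]'; python3 -m handwheel '[[0,0,0,0,0,0],[0,0,0,0,0,0],[0,0,0,0,0,0],[0,0,0,0,0,0]]' 1 50;python3 -c "
from h import *
delta([.4489,.2644,.008],-.113)"
```

```text
clock: 35.15
ee_pos: [0.4494, 0.2646, 0.0074]
orientation: [-3.141, -0.001, -0.113]
contact_force: [-0.0, -0.6, -0.2]
opening: 0.0855
clock: 35.55
ee_pos: [0.4495, 0.2646, 0.0074]
orientation: [-3.142, -0.001, -0.113]
contact_force: [-0.8, 0.5, -3.0]
opening: 0.063
tcp [0.4495 0.2646 0.0074] delta cm [-0.06 -0.02  0.06] rotvec [0.    0.001 0.   ]
```

```bash
python3 -m handwheel '[[0,0,1.5,0,0,0],[0,0,3,0,0,0],[0,0,3,0,0,0],[0,0,3,0,0,0],[1,-0.6,0.2,0,0,0],[2,-1.2,0.2,0,0,0],[2,-1.2,0.2,0,0,0],[2,-1.2,0.2,0,0,0],[2,-1.2,0.2,0,0,0],[2,-1.2,0.2,0,0,0],[2,-1.2,0.2,0,0,0],[1.5,-1,0,0,0,0],[0.8,-0.4,0,0,0,0],[0,0,0,0,0,0],[0,0,0,0,0,0]]'; python3 -c "
from h import *
delta([.6241,.1608,.07],-.113)"
```

```text
clock: 37.05
ee_pos: [0.5984, 0.1611, 0.112]
orientation: [3.131, 0.024, -0.114]
contact_force: [-0.6, -0.2, -2.3]
opening: 0.0629
tcp [0.5984 0.1611 0.112 ] delta cm [ 2.57 -0.03 -4.2 ] rotvec [ 0.008 -0.025  0.001]
```

```bash
python3 -m handwheel '[[1.2,0,0,0.004,-0.012,0],[1.2,0,-0.5,0.004,-0.012,0],[0,0,-1,0,0,0],[0,0,-1,0,0,0],[0,0,0,0,0,0],[0,0,0,0,0,0]]'; python3 -c "
from h import *
delta([.6241,.1608,.04],-.113)"
```

```text
clock: 37.65
ee_pos: [0.6212, 0.1633, 0.083]
orientation: [-3.141, 0.003, -0.11]
contact_force: [-0.1, 0.2, -1.7]
opening: 0.0631
tcp [0.6212 0.1633 0.083 ] delta cm [ 0.29 -0.25 -4.3 ] rotvec [-0.001 -0.003 -0.003]
```

```bash
python3 -m handwheel '[[0.3,-0.25,-1,0,-0.003,-0.002],[0,0,-1.5,0,0,0],[0,0,-1.2,0,0,0],[0,0,0,0,0,0],[0,0,0,0,0,0]]'; python3 - <<'E'
from h import *
delta([.6241,.1608,.0224],-.113)
a=cam("side");b=cam("scene")
x,y=proj(a,[.6241,.161,.04])[0].astype(int);u,v=proj(b,[.6241,.161,.04])[0].astype(int)
cv2.imwrite("pics/z17.png",np.hstack([cv2.resize(c["frame"][y-40:y+40,x-40:x+40],(400,400),interpolation=cv2.INTER_CUBIC) for c,x,y in((a,x,y),(b,u,v))]))
delta([.6241,.1608,.0224],-.113)
E
```

```text
clock: 38.15
ee_pos: [0.6234, 0.1606, 0.042]
orientation: [-3.141, 0.002, -0.112]
contact_force: [1.1, -0.0, -1.9]
opening: 0.0628
tcp [0.6234 0.1606 0.042 ] delta cm [ 0.07  0.02 -1.96] rotvec [-0.001 -0.002 -0.001]
tcp [0.6234 0.1606 0.0424] delta cm [ 0.07  0.02 -2.  ] rotvec [-0.001 -0.002 -0.001]
```

View pics/z17.png

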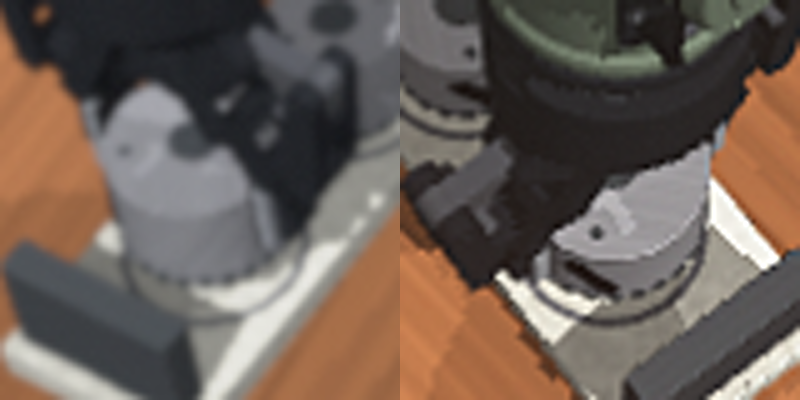

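Looks good; lower to touch.

```bash
python3 -m handwheel '[[0.05,0.02,-0.8,0,-0.002,0],[0,0,-0.6,0,0,0],[0,0,-0.2,0,0,0],[0,0,0,0,0,0]]'; python3 -c "
from h import *
delta([.6241,.1608,.0224],-.113)"
```

```text
clock: 38.65
ee_pos: [0.6252, 0.161, 0.0266]
orientation: [-3.14, -0.004, -0.112]
contact_force: [-0.2, 0.1, -1.9]
opening: 0.0628
tcp [0.6252 0.161  0.0266] delta cm [-0.11 -0.02 -0.42] rotvec [-0.001  0.004 -0.001]
```

```bash
python3 -m handwheel '[[-0.12,-0.02,-0.25,0,0.004,0],[0,0,-0.12,0,0,0]]'; python3 -m handwheel '[[0,0,-0.12,0,0,0],[0,0,-0.1,0,0,0]]'; python3 -c "
from h import *
delta([.6241,.1608,.0224],-.113)"
```

```text
clock: 38.85
ee_pos: [0.6242, 0.1609, 0.023]
orientation: [-3.14, 0.0, -0.112]
contact_force: [0.3, -0.2, -1.8]
opening: 0.0627
clock: 39.05
ee_pos: [0.6245, 0.1609, 0.0224]
orientation: [-3.141, 0.0, -0.112]
contact_force: [-4.9, -0.1, 5.8]
opening: 0.0626
tcp [0.6245 0.1609 0.0224] delta cm [-0.04 -0.01  0.  ] rotvec [-0.001  0.    -0.001]
```

```bash
python3 -m handwheel '[[0,0,0,0,0,0],[0,0,0,0,0,0],[0,0,0.05,0,0,0],[0,0,0,0,0,0]]' -1; python3 -c "
from h import *
delta([.6241,.1608,.0224],-.113)"
```

```text
clock: 39.45
ee_pos: [0.6266, 0.1612, 0.0244]
orientation: [-3.139, -0.005, -0.112]
contact_force: [0.1, -0.7, -0.6]
opening: 0.0853
tcp [0.6266 0.1612 0.0244] delta cm [-0.25 -0.04 -0.2 ] rotvec [-0.002  0.005 -0.001]
```

```bash
python3 -m handwheel '[[-0.2,0,1.5,0,0.005,0],[0,0,2.5,0,0,0],[0,0,3,0,0,0],[0,0,3,0,0,0],[0,0,2,0,0,0],[-1.5,0,0.5,0,0,0],[-3,0,0.5,0,0,0],[-3,0,0,0,0,0],[-3,0,0,0,0,0],[-2,0,0,0,0,0],[-1,0,0,0,0,0],[0,0,0,0,0,0],[0,0,0,0,0,0]]'; python3 - <<'E'
from h import *
a=cam("side");b=cam("scene")
cv2.imwrite("pics/f1.png",a["frame"]);cv2.imwrite("pics/f2.png",b["frame"])
M=dict(s29=(.5963,-.0836),s40=(.6057,-.0022),s51=(.6148,.0793),s64=(.6241,.161))
for k,m in M.items():
    R=[]
    for c in(a,b):
        p,_=blob(c,proj(c,[*m,.057])[0],6);R.append(onplane(c,[p],.057)[0][:2])
    print(k,np.round(R,4).tolist(),"off mm",((np.mean(R,0)-m)*1000).round(1))
delta([.5963,-.0836,.1],-.113)
E
```

```text
clock: 40.75
ee_pos: [0.4883, 0.1613, 0.1743]
orientation: [-3.135, -0.016, -0.113]
contact_force: [0.2, 0.4, 0.5]
opening: 0.0853
s29 [[0.5916, -0.0766], [0.5983, -0.0836]] off mm [-1.4  3.5]
s40 [[0.5975, 0.0049], [0.605, -0.0018]] off mm [-4.4  3.7]
s51 [[0.6156, 0.0793], [0.6146, 0.0798]] off mm [0.3 0.3]
s64 [[0.6244, 0.1604], [0.6236, 0.161]] off mm [-0.1 -0.3]
tcp [0.4886 0.1612 0.174 ] delta cm [ 10.77 -24.48  -7.4 ] rotvec [-0.004  0.016 -0.   ]
```

View pics/f1.png

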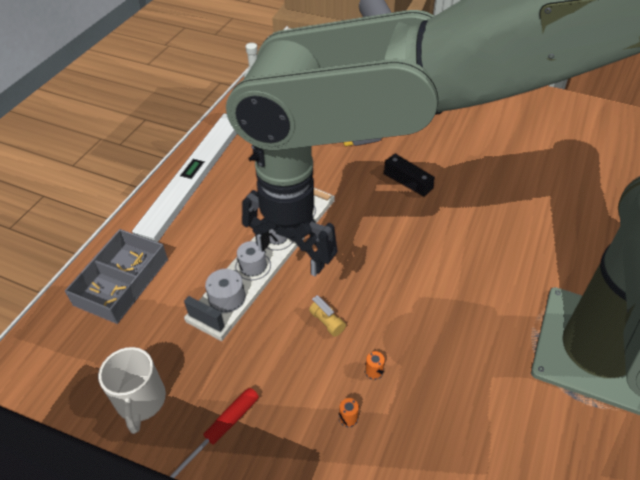

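View pics/f2.png

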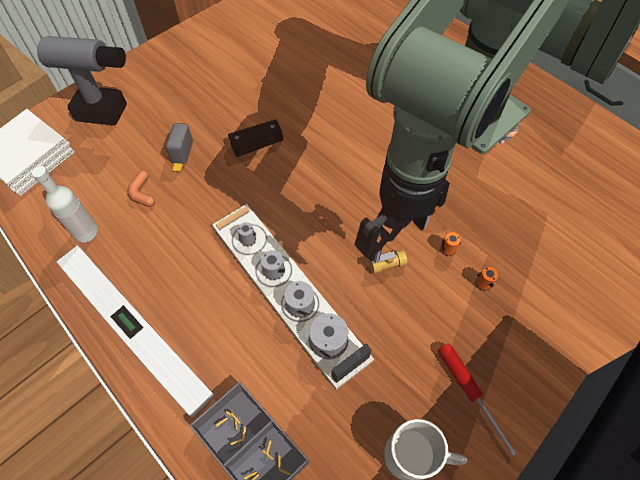

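```bash
python3 -m handwheel '[[0,0,2,0,0,0],[0,0,2,0,0,0],[0,0,0,0,0,0],[0,0,0,0,0,0],[0,0,0,0,0,0]]'; python3 -c "
from workcell import *
print(get_state()['dq'].round(3),job_done())"
```

```text
clock: 41.35
ee_pos: [0.4912, 0.1606, 0.2127]
orientation: [-3.136, -0.013, -0.115]
contact_force: [0.1, -0.7, -0.2]
opening: 0.0853
the job is handed in; nothing more can be done
[-0.002  0.016  0.01   0.    -0.003 -0.001] None
```

The job is handed in at about 41 s. All four hole saws stand upright on the ring marks, in size order with the 64 mm one next to the stop and the 29 mm one farthest away. The packer that was between the largest and smallest saws lies flat on the pile.

My last measurements of how far each item is off its target:

| Item | Offset | How checked |
|---|---|---|
| 64 mm saw | about 0.3 mm | both cameras, at the end |
| 51 mm saw | about 0.4 mm | both cameras, at the end |
| 40 mm saw | about 1 mm | both cameras, right after placing |
| 29 mm saw | about 2 mm | both cameras, right after placing; I left it as it was |
| Packer on the pile | about 1.7 mm, angle within about 0.2° | both cameras, right after placing |

- **Failed reading:** in the last check the arm hid the 29 mm and 40 mm saws from the side camera. It gave false offsets of 4–6 mm, so I discarded those. The scene camera alone put the 40 mm saw on its mark and the 29 mm saw about 2.5 mm off.
- **Contact forces:** the highest reading at the end of any move was about 17 N, when the packer touched down on the pile. I only had readings at the ends of moves.
- **Bystanders:** by eye in the final pictures, the valve and the orange look-alikes are where they started. The gripper was open and clear of everything at hand-in.

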